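# Lid the coffee canister and clamp it with its wire bail

### The arm

A 7-joint arm with a two-finger parallel gripper is mounted at the origin on the work surface. World frame = base frame: x ahead of the robot, y to its left, z up, the work surface at z = 0. Lengths are in m, angles in rad, forces in N, time in s.
With the tool pointing down it reaches from about 0.35 to 0.9 m from the base axis. Payload 8.1 kg.
Tool frame: the origin (TCP) lies on the centre line of the jaws, within the pads' length; the fingertips stand 17 mm ahead of it and the grasp point (between the pads) lies 2 mm behind it; z points along the fingers, y is the direction in which the jaws open and shut (so a half turn about z gives the same grasp; the last joint's range is limited). The gripper opens to 92 mm and grips with 3 to 60 N. Pads are 19 mm wide; open, the fingers measure 130 mm over their backs; the gripper's body (75 mm by 190 mm) begins 47 mm behind the grasp point.
Start: joints at [1.073, 0.434, 0.025, 1.573, -0.012, 1.134, -0.075], TCP at [0.24, -0.577, 0.204] pointing down, gripper open.
Joint ranges: [-2.62, 2.62], [-0.44, 2.09], [-1.27, 1.32], [0.08, 2.57], [-1.32, 4.46], [0.12, 2], [-2.74, 2.74]. Speed limits (rad/s): [2.22, 2.22, 3.01, 3.01, 3.14, 3.14, 3.14].

### API

Orientations are given as a rotation vector (axis times angle).
In Python, from cell import arm gives the robot as it stands.
- The arm moves only by the shell command python3 -m creep 'ROWS' [FORCE]. ROWS is JSON, a list that holds one entry, the list of rows, each a list of 7 numbers: the shift along the world's x, y, z in cm, then the turn, a rotation vector about the world's x, y, z in degrees, then the opening, from -1 (shut) to 1 (fully open), so that 0 is half open. In form: [[[tx, ty, tz, ax, ay, az, jaw], ...]]. A call has 1 to 5 rows; each row is the pose to reach, as a shift and turn from the pose commanded when the call began; what a row does not reach only later rows make up. A row lasts 1/10 s, in which the tool goes at most 50 mm and 8.59 degrees, less where a joint would pass 70% of its speed; a pose out of reach is approached as far as the arm can. A call with a gripper value outside its range is refused whole. The fingers move at their own pace and stop on an object; FORCE is the grip in N (left out, the last holds). Time passes only in rows, so rows that repeat a pose let the fingers close. It gives the time, the measured TCP pose, the force and the opening at its end, in the units of the state.
- arm.observe(): the state, without advancing time (a new reading comes with each control period).
- arm.get_image(name): name is "scene" or "side" or "wrist"; returns the picture (480x640x3 uint8, red, green, blue); there is no depth.
- arm.camera_model(name): a dict with "vfov" (degrees; the focal length in pixels is half the picture's height over the tangent of half this angle, whatever the lens; pixels are square), "cx", "cy" (the principal point, pixels), "cam_to_world" (4x4, takes a point from camera to world coordinates); the wrist camera has in their place "T_tool_cam" (4x4, takes a point from camera to tool coordinates, whose origin is the TCP and whose axes are the flange's). Camera axes: x right, y down, z forward; pixel columns grow to the right and rows downward; lengths in m; the calibration is good to about 2 mm. The wrist camera is an equidistant fisheye: a pixel r from the principal point sees the ray r / f radians off the axis. A picture is of the moment at which its call begins: read the wrist's pose just before it. camera_model takes no time and is no camera call.
- arm.sign_off(): hands the job in, once; it reports no verdict.
The state is a dict: "clock": time; "joints": joint angles; "dq": joint speeds; "joint_efforts": joint torques, N m; "position": TCP position; "ee_rot": TCP orientation; "force": force on the tool from outside, world axes, zero at the start; "ft_torque": the same for the moment, N m; "width": opening from 0.0 (shut) to 1.0 (fully open).
Only numpy, scipy, OpenCV 4.12 (cv2) and the standard library are available. Lean on these libraries where they do the work, as an engineer would, in place of code of your own. Each camera call takes 0.05 s, during which the arm holds its last target.

### The job

Close up the steel coffee canister: put the loose black lid flat into its mouth with the knob up, then swing the canister's wire bail up over the lid and past its springs' centre, so that it snaps down onto the lid and clamps it shut. Leave the mug, the carafe and the stack of cups standing where they are.

Things in the scene. Friction and masses are not known exactly. Their poses are not given: they have to be found in the camera images.
- canister_mouth (a point): Centre of the mouth of the fixed brushed-steel coffee canister, at rim height, 125 mm above the counter. Round can, 120 mm outside diameter, mouth 110 mm inside, on a 152 mm round foot screwed to the counter; yaw varies by about 30 degrees. z up; the bail hangs open on the -x side and lies towards +x when clamped; y is along the bail's hinge.
- bail_hinge (a point): Middle of the bail's hinge axis (the canister's y axis), fixed: 25 mm to the -x side of the mouth's centre, 4 mm below the rim. Axes as canister_mouth. The hinge pins and, below them, small spring struts stand out at the canister's two sides, to 88 mm from its middle and up to 9 mm above this point.
- bail_grip (a point): Middle of the bail's crossbar; moves with it. The bail is a U of 6 mm steel wire, 154 mm wide, crossbar 76 mm from the hinge axis. On the crossbar's middle a wooden roller, 16 mm diameter, 60 mm long along y, turns freely: pinch or push it there. Hanging open, this point is 99 mm to -x of the mouth's centre, 23 mm below the rim, and the roller 31 mm clear of the can's wall.
- bail (a joint): Bail angle, rad. 0: at its stop, hanging open 0.25 below level on -x; grows up and over to +x. 1.82: upright. 2.34: centre of its two spring struts: below, it is driven back open; above, on to closed. 3.12: roller on the seated lid (3.22: stop, if no lid). Sprung: 4 to 8 N at the roller to swing it up from open, 5 N clamping when closed. Damped: snaps in about 1 s.
- lid_knob (a point): Middle of the loose black lid's knob, half-way up it. Lid: 124 mm disc 8 mm thick; on it a round knob 34 mm diameter, 22 mm high; under it a rubber plug 102 mm diameter, 10 mm deep, for the mouth (4 mm play all round). On the counter it lies on its plug: this point 29 mm up, knob top 40, disc top 18. Seated, the disc lies on the rim, this point 19 mm above canister_mouth. z up; 0.15 to 0.3 kg.
- mug: White mug with one handle, 84 mm diameter, 95 mm high; origin at the centre of its underside. Bystander: stands on the other side of the canister from the lid; may be either side.
- carafe: Glass carafe, 110 mm diameter, 130 mm high, one handle; origin at the centre of its underside. Bystander beyond the canister.
- cup_stack: Two stacked yellow cups, 80 mm diameter, 150 mm high; origin at the centre of the underside. Bystander beyond the canister.

How it is judged:
By the outcome, as a careful person would: the job done as asked, in the order asked, and still so for the second after the job is handed in, with the robot touching nothing.
It also fails if it takes over 59 s, if anything falls off the work surface, if the arm or the gripper's body presses on something with over 40 N, if the wrist force passes 120 N, or if a joint passes its speed limit or range.

## Working session

There is one attempt and no reset: what is moved stays moved. The work goes in short steps, Python scripts to look and compute and a shell command to move; the robot and the scene stay as the last step left them, time stands still between calls to the robot, and variables do not carry over. Pictures are saved under pics/ and viewed, and the job is handed in when it is done.

```bash
ls; mkdir -p pics
python3 - <<'E'
from cell import arm
import cv2,numpy as np
o=arm.observe(); print(o)
for n in ["scene","side","wrist"]:
    print(n,arm.camera_model(n))
    cv2.imwrite(f"pics/{n}0.png",arm.get_image(n)[:,:,::-1])
E
```

```text
pics
{'clock': 0.0, 'joints': array([ 1.07340789,  0.43521941,  0.02497538,  1.57409579, -0.01160397,
        1.13397565, -0.07510769]), 'dq': array([ 0.00046108,  0.00040981, -0.0015956 , -0.00038005, -0.00111605,
       -0.00143591,  0.00070613]), 'joint_efforts': array([ 7.94304669e-04, -6.67868686e+01,  9.85440016e-01, -3.14469516e+01,
       -6.05059834e-02,  4.26537835e-02,  1.74817496e-04]), 'position': array([ 0.24012041, -0.57644941,  0.20324774]), 'ee_rot': array([-3.07915007e+00, -6.15695478e-01,  6.89795065e-04]), 'force': array([-0.98204048, -0.09074044, -0.39543462]), 'ft_torque': array([ 0.02696947,  0.01504817, -0.01499355]), 'width': 0.996614111819915}
scene {'vfov': 47.47453179132956, 'cx': 322.4232833844117, 'cy': 229.85749552341565, 'cam_to_world': array([[-0.40708038,  0.5846999 , -0.70172045,  1.33635315],
       [ 0.91336668,  0.2548225 , -0.31753238,  0.32112464],
       [-0.00684699, -0.77018928, -0.63777864,  0.7842221 ],
       [ 0.        ,  0.        ,  0.        ,  1.        ]])}
side {'vfov': 44.70561795681753, 'cx': 314.0561867014037, 'cy': 237.23119826285622, 'cam_to_world': array([[-0.98195199, -0.15043688,  0.11462567,  0.50976886],
       [-0.1891047 ,  0.77096741, -0.60815184,  0.66509359],
       [ 0.00311581, -0.61885216, -0.7855013 ,  0.92123396],
       [ 0.        ,  0.        ,  0.        ,  1.        ]])}
wrist {'vfov': 65.70646984690485, 'cx': 316.08244559094345, 'cy': 237.87027362925696, 'T_tool_cam': array([[ 1.96414713e-04, -9.63670535e-01, -2.67093731e-01,
         7.23210129e-02],
       [ 9.99999955e-01,  2.49562874e-04, -1.65042004e-04,
         1.11582083e-03],
       [ 2.25702795e-04, -2.67093687e-01,  9.63670541e-01,
        -1.80831791e-01],
       [ 0.00000000e+00,  0.00000000e+00,  0.00000000e+00,
         1.00000000e+00]])}
```

View pics/scene0.png

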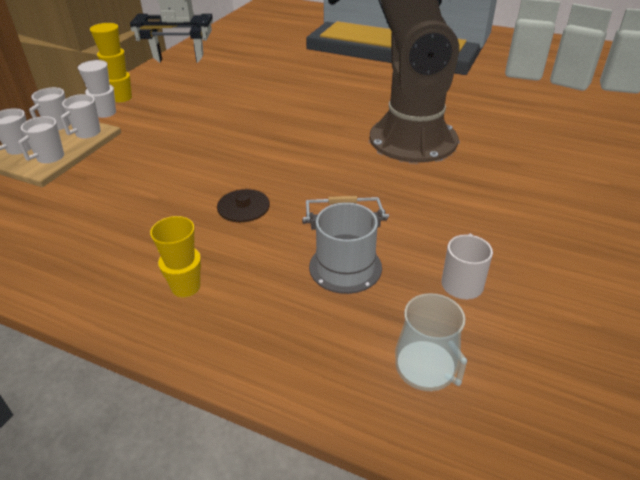

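View pics/side0.png

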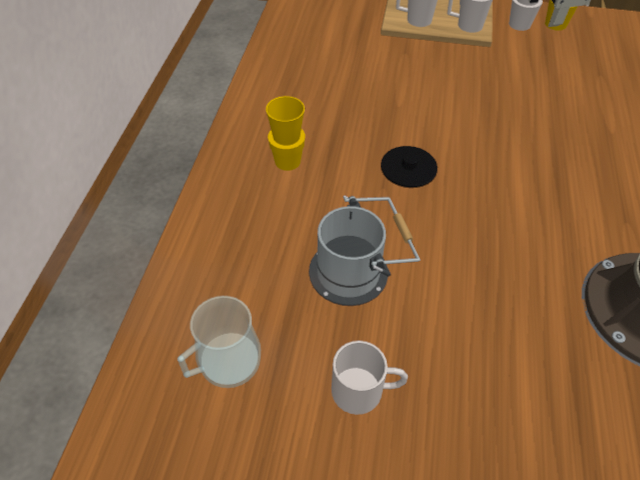

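View pics/wrist0.png

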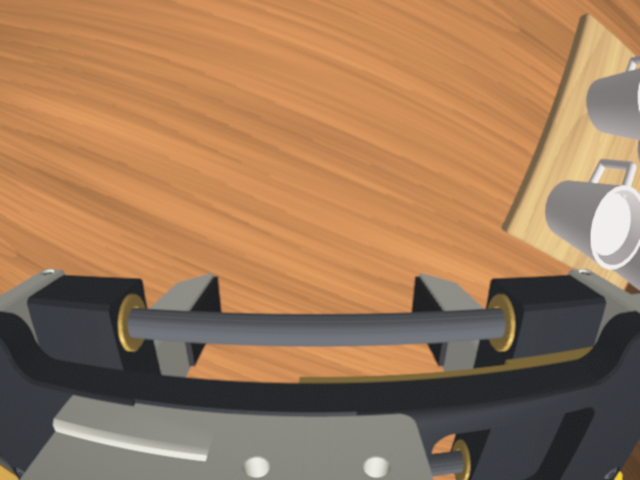

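The scene view shows the lid at (243,205), the canister at (347,240), the mug at (467,265), the carafe at (431,340) and the cups at (180,255). The side view shows the lid at (409,165), the can mouth at (351,232) and the roller at (403,227). I'll zoom in for exact pixels.

```bash
cat > h.py <<'E'
import numpy as np,cv2
from cell import arm
from scipy.spatial.transform import Rotation as R
def cam(n):
    m=arm.camera_model(n); f=240/np.tan(np.radians(m['vfov']/2)); return m,f
def ray(n,uv,T=None):
    uv=np.atleast_2d(np.asarray(uv,float)); m,f=cam(n)
    x=uv-[m['cx'],m['cy']]
    if n=='wrist':
        r=np.linalg.norm(x,axis=1)+1e-9; th=r/f
        d=np.c_[x/r[:,None]*np.sin(th)[:,None],np.cos(th)]; M=T@m['T_tool_cam']
    else:
        d=np.c_[x/f,np.ones(len(x))]; M=m['cam_to_world']
    return M[:3,3],(d@M[:3,:3].T)
def plane(n,uv,z,T=None):
    o,d=ray(n,uv,T); return o+d*((z-o[2])/d[:,2])[:,None]
def tri(a,uva,b,uvb):
    o1,d1=ray(a,uva);o2,d2=ray(b,uvb);d1=d1[0]/np.linalg.norm(d1);d2=d2[0]/np.linalg.norm(d2)
    s=np.linalg.lstsq(np.c_[d1,-d2],o2-o1,rcond=None)[0]
    p,q=o1+s[0]*d1,o2+s[1]*d2; return (p+q)/2,np.linalg.norm(p-q)
def proj(n,P):
    m,f=cam(n); M=np.linalg.inv(m['cam_to_world']); p=np.atleast_2d(P)@M[:3,:3].T+M[:3,3]
    return p[:,:2]/p[:,2:]*f+[m['cx'],m['cy']]
def circ(P):
    P=P[:,:2]; A=np.c_[2*P,np.ones(len(P))]; s=np.linalg.lstsq(A,(P**2).sum(1),rcond=None)[0]
    return s[:2],np.sqrt(s[2]+s[0]**2+s[1]**2)
def toolT():
    o=arm.observe(); T=np.eye(4);T[:3,:3]=R.from_rotvec(o['ee_rot']).as_matrix();T[:3,3]=o['position'];return T
E
python3 - <<'E'
from h import *
for n,roi in [("scene",(210,180,80,45)),("side",(370,140,80,50))]:
    im=cv2.imread(f"pics/{n}0.png"); x,y,w,h=roi
    m=(im.max(2)<60).astype(np.uint8); k=np.zeros_like(m);k[y:y+h,x:x+w]=m[y:y+h,x:x+w]
    c=max(cv2.findContours(k,0,1)[0],key=cv2.contourArea); print(n,cv2.boundingRect(c),cv2.contourArea(c))
    hull=cv2.convexHull(c)[:,0].astype(float)
    for z in(0.010,.014,.018): print(z,circ(plane(n,c[:,0],z)))
for n,(x,y) in [("scene",(290,180)),("side",(305,180))]:
    im=cv2.imread(f"pics/{n}0.png")[y:y+120,x:x+130]
    cv2.imwrite(f"pics/{n}0z.png",cv2.resize(im,None,fx=5,fy=5,interpolation=cv2.INTER_CUBIC)[:600])
E
```

```text
scene (218, 190, 48, 32) 828.5
0.01 (array([ 0.47699114, -0.27835281]), np.float64(0.051689858385378665))
0.014 (array([ 0.48143102, -0.27525562]), np.float64(0.05142280396528627))
0.018 (array([ 0.48587089, -0.27215843]), np.float64(0.0511557495451941))
side (381, 146, 56, 41) 1739.0
0.01 (array([ 0.47642528, -0.27710374]), np.float64(0.06155320716830975))
0.014 (array([ 0.47657165, -0.27296782]), np.float64(0.061283010008749264))
0.018 (array([ 0.47671802, -0.2688319 ]), np.float64(0.061012812849182314))
```

View pics/scene0z.png

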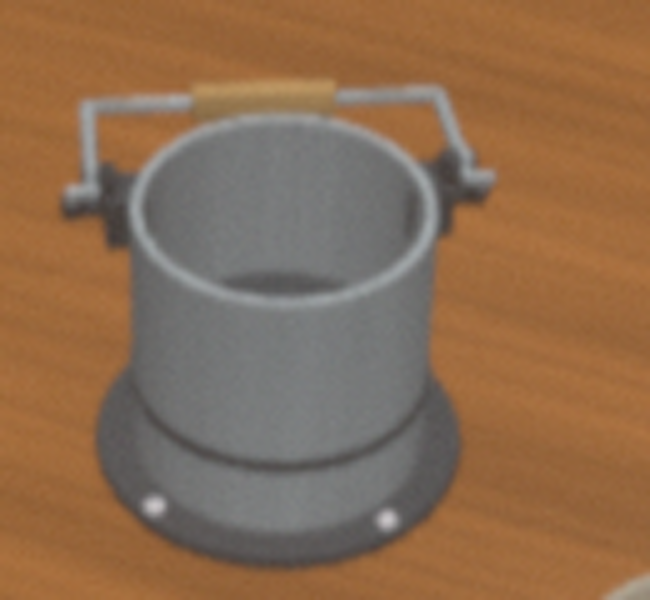

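View pics/side0z.png

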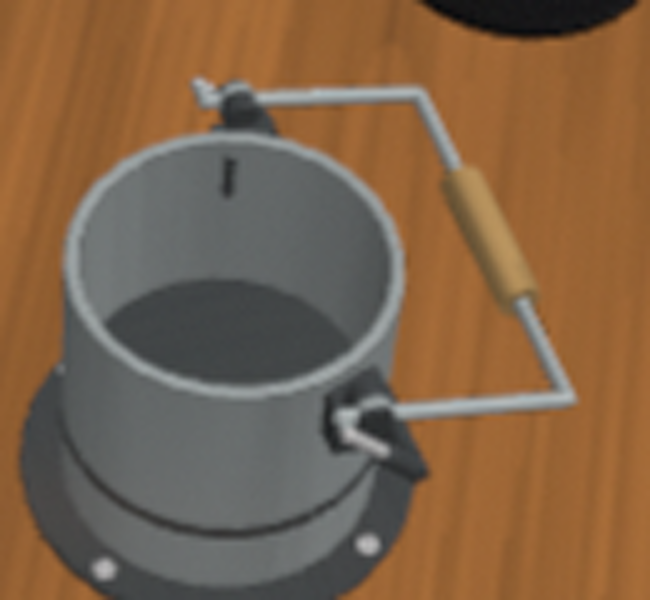

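The scene zoom shows the rim ellipse spanning zoom x 128–440 and y 114–307. The side zoom shows it spanning x 64–405 and y 130–397. The bail corners and the roller are visible in both zooms.

Run:
```python
from h import *
S=lambda p:(np.array(p,float)+.5)/5-.5+[290,180]
D=lambda p:(np.array(p,float)+.5)/5-.5+[305,180]
print('rim scene',circ(plane('scene',S([(128,212),(440,208),(285,114),(285,307)]),.125)))
print('rim side',circ(plane('side',D([(64,260),(405,265),(237,130),(235,397)]),.125)))
a=tri('scene',S((87,103)),'side',D((422,92)));b=tri('scene',S((437,92)),'side',D((573,400)))
r=tri('scene',S((263,98)),'side',D((491,238)))
print('corners',a,b,'roller',r)
v=(b[0]-a[0]);print('len',np.linalg.norm(v),'angle of hinge',np.degrees(np.arctan2(v[1],v[0])))
# lid with looser masks and drop knob: whole-mask convex hull
for n,(x,y,w,h) in [("scene",(205,175,80,55)),("side",(370,135,80,60))]:
    im=cv2.imread(f"pics/{n}0.png").astype(int); 
    m=((im[:,:,2]-im[:,:,0])<35).astype(np.uint8); k=np.zeros_like(m);k[y:y+h,x:x+w]=m[y:y+h,x:x+w]
    c=max(cv2.findContours(k,0,1)[0],key=cv2.contourArea); print(n,cv2.boundingRect(c),cv2.contourArea(c))
    print(circ(plane(n,c[:,0],.014)))
    z=cv2.imread(f"pics/{n}0.png")[y:y+h,x:x+w]
    z=np.clip(cv2.resize(z,None,fx=7,fy=7,interpolation=cv2.INTER_CUBIC).astype(int)*3,0,255).astype(np.uint8)
    cv2.imwrite(f"pics/{n}0l.png",z)
    for nm,P in [('mug',0)]: pass
# bystanders on plane
print('mug base',plane('scene',[(465,285)],0),plane('side',[(358,392)],0))
print('mug top',plane('scene',[(469,250)],.095),plane('side',[(360,361)],.095))
print('mug handle tip',plane('side',[(403,378)],.045))
print('carafe top',plane('scene',[(435,315)],.13),plane('side',[(222,322)],.13))
print('cups top',plane('scene',[(174,230)],.15),plane('side',[(286,111)],.15))
```

```text
rim scene (array([0.56768944, 0.02419853]), np.float64(0.05988113866743705))
rim side (array([0.56416119, 0.02313708]), np.float64(0.05982666537204083))
corners (array([ 0.5083676 , -0.08879347,  0.10140633]), np.float64(0.00091646269606696)) (array([0.44070328, 0.04296677, 0.09982533]), np.float64(0.0003342590619131992)) roller (array([ 0.4759278 , -0.02227998,  0.10169561]), np.float64(0.001074706224180775))
len 0.14812737711670132 angle of hinge 117.18237041462825
scene (218, 190, 51, 32) 1210.5
(array([ 0.47849803, -0.27122835]), np.float64(0.05945915231315411))
side (381, 146, 56, 41) 1738.0
(array([ 0.47654499, -0.27301572]), np.float64(0.06127336630825919))
mug base [[ 5.17580527e-01  2.62991207e-01 -1.11022302e-16]] [[0.51054586 0.259532   0.        ]]
mug top [[0.52185374 0.25630648 0.095     ]] [[0.51466068 0.250804   0.095     ]]
mug handle tip [[0.44289863 0.24209602 0.045     ]]
carafe top [[0.73802062 0.24412009 0.13      ]] [[0.73349179 0.2438095  0.13      ]]
cups top [[ 0.74725234 -0.24304671  0.15      ]] [[ 0.73974665 -0.24102859  0.15      ]]
```

```bash
python3 -c "
import cv2,numpy as np
a=cv2.imread('pics/scene0l.png');b=cv2.imread('pics/side0l.png');h=max(a.shape[0],b.shape[0])
print(a.shape,b.shape)
cv2.imwrite('pics/l.png',np.vstack([a,b])[:,:800])"
```

```text
(385, 560, 3) (420, 560, 3)
```

View pics/l.png

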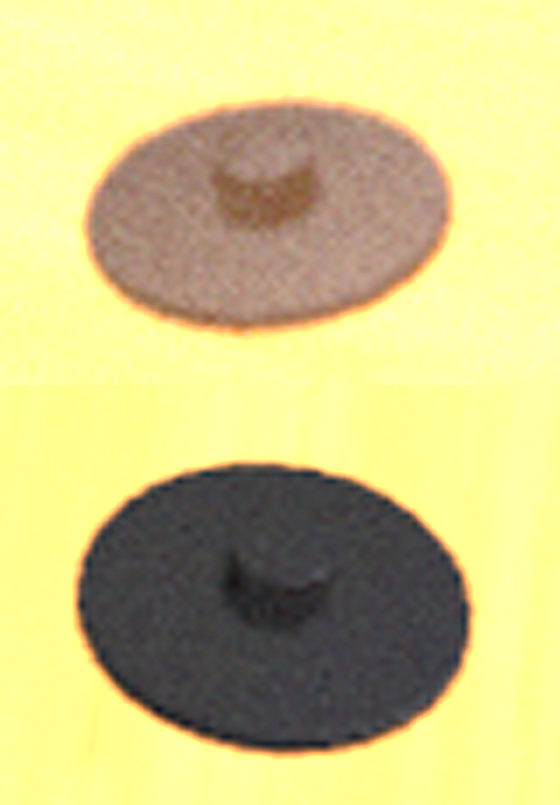

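The lid is at about (0.478, -0.272) and the mouth at (0.566, 0.024). Canister yaw is about 27° by two measures: the hinge line and the roller offset. I'm moving towards the lid.

```bash
python3 -m creep '[[[2.9,3.7,0,0,0,5,0.4],[5.8,7.4,0,0,0,10,0.4],[8.7,11.1,-1,0,0,15,0.4],[11.6,14.8,-2,0,0,20,0.4],[14.5,18.5,-3,0,0,25,0.4]]]' 40; python3 -m creep '[[[2.8,3.6,-1,0,0,5,0.4],[5.6,7.2,-2,0,0,10,0.4],[9,11.8,-3,0,0,15,0.4],[9,11.8,-3,0,0,15,0.4],[9,11.8,-3,0,0,15,0.4]]]'
```

```text
clock: 0.65
position: [0.3861, -0.3903, 0.1737]
ee_rot: [2.872, 1.273, 0.0]
force: [0.8, -1.2, 0.1]
width: 0.709
clock: 1.15
position: [0.4763, -0.2718, 0.1436]
ee_rot: [-2.68, -1.637, -0.0]
force: [-0.8, 0.2, -0.4]
width: 0.698
```

Run:
```python
from h import *
T=toolT(); np.save('T1.npy',T); im=arm.get_image('wrist'); cv2.imwrite('pics/w1.png',im[:,:,::-1])
print(T.round(3))
z=np.clip(im[:,:,::-1].astype(int)*2,0,255).astype(np.uint8); cv2.imwrite('pics/w1b.png',z)
```

```text
[[ 0.457  0.89  -0.     0.476]
 [ 0.89  -0.457  0.001 -0.272]
 [ 0.001 -0.001 -1.     0.144]
 [ 0.     0.     0.     1.   ]]
```

View pics/w1b.png

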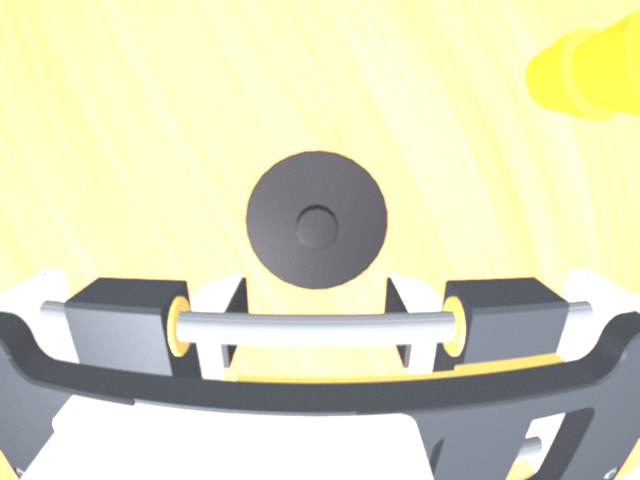

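The wrist view shows the whole lid, with the disc at about (317,219) and the knob top at (316,230). I'll measure the disc contour.

Run:
```python
from h import *
T=np.load('T1.npy'); im=cv2.imread('pics/w1.png')
m=(im.max(2)<75).astype(np.uint8); k=np.zeros_like(m);k[140:300,236:398]=m[140:300,236:398]
c=max(cv2.findContours(k,0,1)[0],key=cv2.contourArea)[:,0]; print(cv2.boundingRect(c))
c=c[c[:,1]<270]
for z in (.014,.018): print(circ(plane('wrist',c,z,T)))
print('knob top',plane('wrist',[(316,229.5)],.04,T))
```

```text
(247, 152, 140, 137)
(array([ 0.47893342, -0.27160651]), np.float64(0.05893692551604514))
(array([ 0.47933521, -0.27079984]), np.float64(0.05817753326753053))
knob top [[ 0.47695176 -0.27251085  0.04      ]]
```

```bash
python3 -m creep '[[[0.15,0,-3.5,0,0,0,0.3],[0.15,0,-7,0,0,0,0.2],[0.15,0,-9.5,0,0,0,0.2],[0.15,0,-10.6,0,0,0,0.2],[0.15,0,-10.6,0,0,0,0.2]]]'; python3 -m creep '[[[0,0,0,0,0,0,-0.8],[0,0,0,0,0,0,-0.8],[0,0,0,0,0,0,-0.8],[0,0,0,0,0,0,-0.8],[0,0,0,0,0,0,-0.8]]]' 40
```

```text
clock: 1.7
position: [0.4751, -0.2752, 0.037]
ee_rot: [-2.685, -1.628, 0.003]
force: [0.7, -0.4, 1.1]
width: 0.598
clock: 2.2
position: [0.4771, -0.274, 0.0385]
ee_rot: [2.684, 1.632, 0.001]
force: [0.3, -0.6, -0.7]
width: 0.214
```

Run:
```python
from h import *
print(arm.observe()['width'],arm.observe()['position'])
im=arm.get_image('side')[:,:,::-1]; im2=arm.get_image('wrist')[:,:,::-1]
a=cv2.resize(im[90:240,330:530],None,fx=3,fy=3)
b=np.clip(im2.astype(int)*2,0,255).astype(np.uint8)
cv2.imwrite('pics/s2.png',a);cv2.imwrite('pics/w2.png',b); print(arm.observe()['width'])
```

```text
0.21396511632177317 [ 0.47710187 -0.27404735  0.03850002]
0.12952761004116756
```

View pics/s2.png

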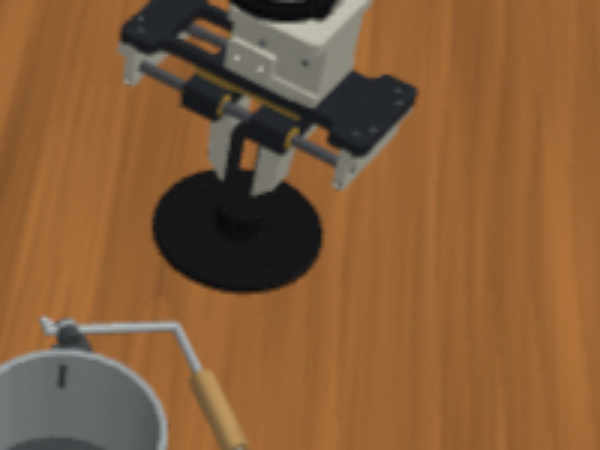

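View pics/w2.png

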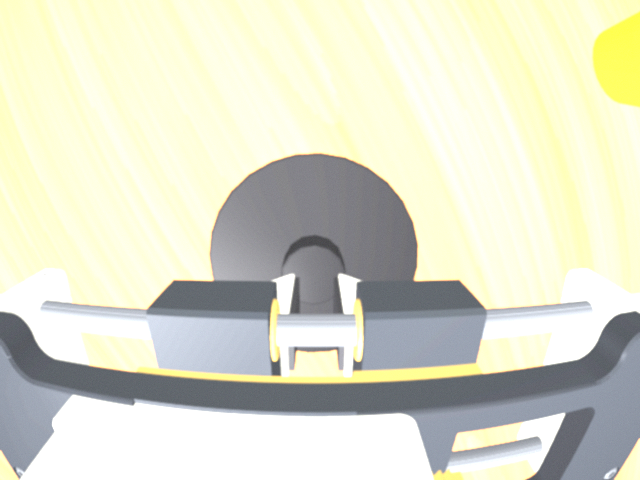

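The fingers shut past the knob's 34 mm, so they missed it. In the wrist view they sit level with or behind the knob at (313,270). I'll triangulate the actual tip position with the scene and side views.

Run:
```python
from h import *
o=arm.observe();print(o['position'],o['joints'].round(3))
for n in('scene','side'):
    im=arm.get_image(n)[:,:,::-1]; cv2.imwrite(f'pics/{n}3.png',im)
    p=proj(n,[[.4771,-.274,.0215],[.478,-.272,.04]]); print(n,p)
    x,y=(p[0]-[40,50]).astype(int); print(x,y)
    a=cv2.resize(im[y:y+75,x:x+80],None,fx=8,fy=8,interpolation=cv2.INTER_CUBIC)
    a=np.clip(a.astype(int)*2,0,255).astype(np.uint8); cv2.imwrite(f'pics/{n}3z.png',a)
```

```text
[ 0.47695623 -0.27393902  0.03823279] [ 0.588  0.523 -0.224  1.918  0.169  0.718 -0.213]
scene [[241.92243405 201.41744434]
 [241.66645256 195.42472257]]
201 151
side [[408.81653982 162.88724517]
 [409.4360386  157.30565995]]
368 112
```

View pics/scene3z.png

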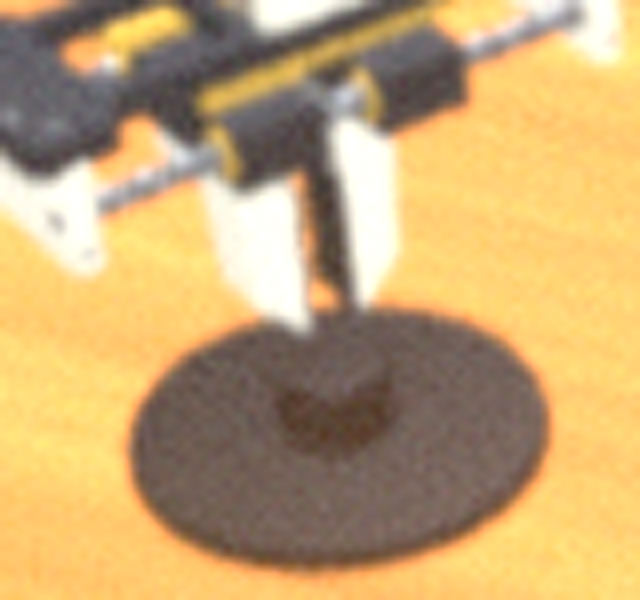

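View pics/side3z.png

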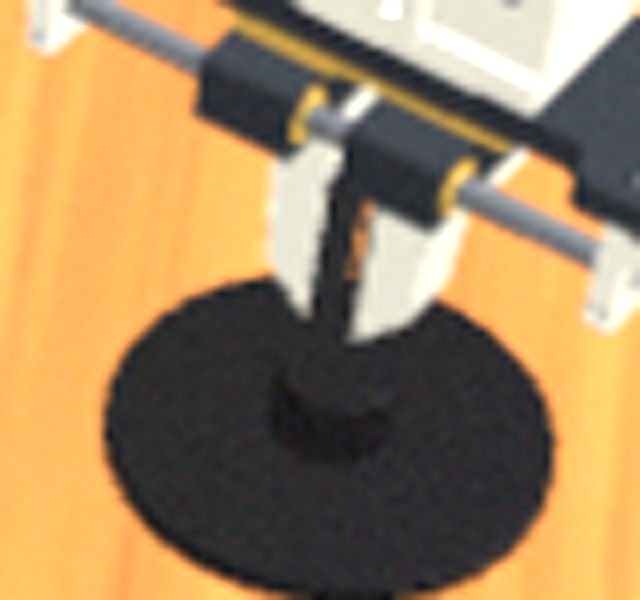

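Both views show the fingertips above the knob's top: scene (242,191), side (409,153.5). That is well above where the reported pose predicts them.

Run:
```python
from h import *
a=lambda p:np.array(p)/8+[201,151]-.44
b=lambda p:np.array(p)/8+[368,112]-.44
print('tip mid',tri('scene',a((330,318)),'side',b((331,332))))
print('tip L',tri('scene',a((305,330)),'side',b((350,342))),'tip R',tri('scene',a((352,300)),'side',b((312,318))))
print('knob top by tri',tri('scene',a((328,365)),'side',b((332,378))))
print('knob bottom front', plane('scene',[a((335,458))],.018),plane('side',[b((330,462))],.018))
```

```text
tip mid (array([ 0.48070221, -0.26764215,  0.05689691]), np.float64(0.001240706109638117))
tip L (array([ 0.47468317, -0.2803307 ,  0.04395238]), np.float64(0.003481443024121267)) tip R (array([ 0.48666789, -0.25572641,  0.07107963]), np.float64(6.603558066574535e-05))
knob top by tri (array([ 0.47808566, -0.27193948,  0.03688431]), np.float64(0.00198118199265959))
knob bottom front [[ 0.49420365 -0.26295854  0.018     ]] [[ 0.47520287 -0.25789744  0.018     ]]
```

Run:
```python
from h import *
from scipy.optimize import least_squares
for T,f,roi,ymax in [(np.load('T1.npy'),'pics/w1b.png',(240,145,155,150),268),(None,'pics/w2.png',(200,145,225,200),270)]:
    if T is None:
        T=toolT()
    im=cv2.imread(f).astype(int); x,y,w,h=roi
    m=((im[:,:,2]<140)).astype(np.uint8); k=np.zeros_like(m);k[y:y+h,x:x+w]=m[y:y+h,x:x+w]
    c=max(cv2.findContours(k,0,1)[0],key=cv2.contourArea)[:,0]; c=c[c[:,1]<ymax];print(cv2.boundingRect(c),len(c))
    for dz in (0,.01,.02,.03,.04):
        U=T.copy();U[2,3]+=dz; print(dz,circ(plane('wrist',c,.016,U)))
    # full fit of lateral + height with camera tilt trusted
```

```text
(247, 152, 140, 116) 400
0 (array([ 0.4838552 , -0.26784959]), np.float64(0.05479483391097946))
0.01 (array([ 0.48300377, -0.26975756]), np.float64(0.05657133843647991))
0.02 (array([ 0.48215234, -0.27166554]), np.float64(0.05834784296197843))
0.03 (array([ 0.48130091, -0.27357351]), np.float64(0.0601243474874758))
0.04 (array([ 0.48044948, -0.27548148]), np.float64(0.061900852012969514))
(226, 155, 191, 115) 475
0 (array([ 0.4975342 , -0.25263294]), np.float64(0.04181918471316208))
0.01 (array([ 0.49687604, -0.25468165]), np.float64(0.04388006764542527))
0.02 (array([ 0.49621789, -0.25673035]), np.float64(0.04594095057768044))
0.03 (array([ 0.49555973, -0.25877906]), np.float64(0.04800183350993702))
0.04 (array([ 0.49490158, -0.26082777]), np.float64(0.050062716442195516))
```

Run:
```python
from h import *
for T,pts in [(np.load('T1.npy'),[(246.5,219),(387.5,219),(317,151.5),(317,288.5)]),(toolT(),[(211,252),(417,252),(314,154),(238,182),(392,185)])]:
    for dz in (0,.01,.02,.03,.04):
        U=T.copy();U[2,3]+=dz; P=plane('wrist',pts,.016,U);c,r=circ(P); print(dz,c.round(4),r.round(4),(np.linalg.norm(P[:,:2]-c,axis=1)-r).round(4))
```

```text
0 [ 0.4776 -0.2731] 0.0606 [ 0.0001  0.0001 -0.0001 -0.0001]
0.01 [ 0.4765 -0.2752] 0.0626 [ 0.0001  0.0001 -0.0001 -0.0001]
0.02 [ 0.4755 -0.2773] 0.0646 [ 0.0001  0.0001 -0.0001 -0.0001]
0.03 [ 0.4744 -0.2793] 0.0665 [ 0.0001  0.0001 -0.0001 -0.0001]
0.04 [ 0.4733 -0.2814] 0.0685 [ 0.0001  0.0001 -0.0001 -0.0001]
0 [ 0.4779 -0.2717] 0.0609 [-0.0002 -0.0001 -0.0009  0.0007  0.0005]
0.01 [ 0.4762 -0.2746] 0.0639 [-0.0002 -0.0001 -0.001   0.0008  0.0006]
0.02 [ 0.4746 -0.2776] 0.0669 [-0.0003 -0.0001 -0.001   0.0008  0.0006]
0.03 [ 0.473  -0.2806] 0.0699 [-0.0003 -0.0001 -0.0011  0.0008  0.0006]
0.04 [ 0.4714 -0.2836] 0.0729 [-0.0003 -0.0001 -0.0011  0.0009  0.0007]
```

```bash
python3 - <<'E'
from h import *
a=lambda p:np.array(p)/8+[201,151]-.44
b=lambda p:np.array(p)/8+[368,112]-.44
print('tip L',tri('scene',a((305,332)),'side',b((312,320))),'tip R',tri('scene',a((352,302)),'side',b((352,342))))
T=toolT()
# where would a point at tool (0,0,z) project in wrist image
m,f=cam('wrist'); M=np.linalg.inv(m['T_tool_cam'])
for z in (.017,0,-.018,-.03):
    for y in (0,.012):
        p=M@[0,y,z,1]; r=np.hypot(p[0],p[1]); th=np.arctan2(r,p[2]); print(z,y,p[:2]/r*th*f+[m['cx'],m['cy']])
E
python3 -c "
import cv2
im=cv2.imread('pics/w2.png')[230:400,240:400]
cv2.imwrite('pics/w2z.png',cv2.resize(im,None,fx=3.5,fy=3.5,interpolation=cv2.INTER_CUBIC))"
```

```text
tip L (array([ 0.4861089 , -0.27332162,  0.05437901]), np.float64(0.00031381205583052305)) tip R (array([ 0.47486662, -0.26310981,  0.05937349]), np.float64(0.0024499957476707642))
0.017 0 [313.98774731 266.29751058]
0.017 0.012 [335.1952826  266.28125383]
0 0 [313.79379701 277.33604139]
0 0.012 [336.75375304 277.30545005]
-0.018 0 [313.55218647 291.16262763]
-0.018 0.012 [338.69235545 291.10883994]
-0.03 0 [313.36557575 301.90018723]
-0.03 0.012 [340.18742738 301.82401658]
```

View pics/w2z.png

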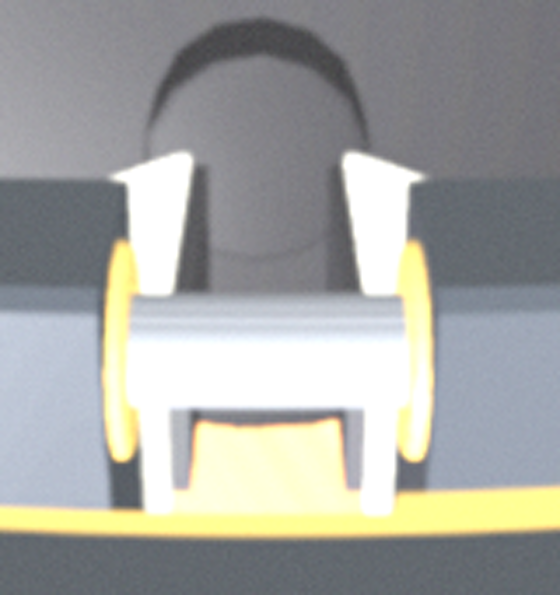

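Run:
```python
from h import *
m,f=cam('wrist'); M=np.linalg.inv(m['T_tool_cam'])
for x in (.0095,0,-.0095):
  for z in (.017,.01,0,-.01,-.02,-.03):
    for y in (.0095,):
        p=M@[x,y,z,1]; r=np.hypot(p[0],p[1]); th=np.arctan2(r,p[2]); print(x,z,y,(p[:2]/r*th*f+[m['cx'],m['cy']]).round(1))
```

```text
0.0095 0.017 0.0095 [331.  250.3]
0.0095 0.01 0.0095 [331.5 254.1]
0.0095 0 0.0095 [332.2 260.1]
0.0095 -0.01 0.0095 [333.1 266.8]
0.0095 -0.02 0.0095 [334.  274.1]
0.0095 -0.03 0.0095 [335.  282.3]
0 0.017 0.0095 [330.8 266.3]
0 0.01 0.0095 [331.3 270.6]
0 0 0.0095 [332.  277.3]
0 -0.01 0.0095 [332.8 284.7]
0 -0.02 0.0095 [333.6 292.8]
0 -0.03 0.0095 [334.6 301.9]
-0.0095 0.017 0.0095 [330.6 281.8]
-0.0095 0.01 0.0095 [331.  286.6]
-0.0095 0 0.0095 [331.7 293.9]
-0.0095 -0.01 0.0095 [332.5 301.9]
-0.0095 -0.02 0.0095 [333.3 310.7]
-0.0095 -0.03 0.0095 [334.2 320.5]
```

Run:
```python
from h import *
a=lambda p:np.array(p)/8+[201,151]-.44
b=lambda p:np.array(p)/8+[368,112]-.44
print('block R corner',tri('scene',a((463,100)),'side',b((432,222))))
print('block L corner',tri('scene',a((238,188)),'side',b((290,152))))
print('end bracket L bottom',tri('scene',a((85,275)),'side',b((40,50))))
print(arm.observe()['joint_efforts'].round(2))
```

```text
block R corner (array([ 0.46246366, -0.22853519,  0.13158517]), np.float64(0.002398287021523493))
block L corner (array([ 0.49872458, -0.27961216,  0.10803151]), np.float64(0.003887406292703552))
end bracket L bottom (array([ 0.56672949, -0.28470162,  0.12348534]), np.float64(0.0012164169301706205))
[ 1.000e-02 -6.398e+01 -2.910e+00 -2.255e+01 -5.000e-02  2.000e-02
  0.000e+00]
```

Three checks agree: the triangulated tip height, the wrist view, and the empty close over the knob. The fingertips really end about 18 mm *behind* the reported TCP, so the stated tool length is about 35 mm off. The lateral pose is fine. I'll open, descend about 3.5 cm more while watching force, and close again.

```bash
python3 -m creep '[[[0.1,0.15,0,0,0,0,0.2],[0.1,0.15,0,0,0,0,0.2],[0.1,0.15,0,0,0,0,0.2],[0.1,0.15,0,0,0,0,0.2],[0.1,0.15,0,0,0,0,0.2]]]'; python3 -m creep '[[[0,0,-1,0,0,0,0.2],[0,0,-2,0,0,0,0.2],[0,0,-2.6,0,0,0,0.2],[0,0,-2.6,0,0,0,0.2]]]';  python3 - <<'E'
from h import *
for n in('scene','wrist'):
    im=arm.get_image(n)[:,:,::-1]; im=np.clip(im.astype(int)*2,0,255).astype(np.uint8)
    a=im[140:235,195:290] if n=='scene' else im[140:400,180:460]
    cv2.imwrite(f'pics/{n}4.png',cv2.resize(a,None,fx=6 if n=='scene' else 2.3,fy=6 if n=='scene' else 2.3,interpolation=cv2.INTER_CUBIC))
E
```

```text
clock: 2.9
position: [0.4778, -0.2725, 0.038]
ee_rot: [-2.684, -1.632, 0.0]
force: [0.2, -0.5, -0.4]
width: 0.492
clock: 3.3
position: [0.4769, -0.272, 0.0106]
ee_rot: [-2.682, -1.632, 0.002]
force: [-0.6, -0.6, -0.0]
width: 0.596
```

View pics/scene4.png

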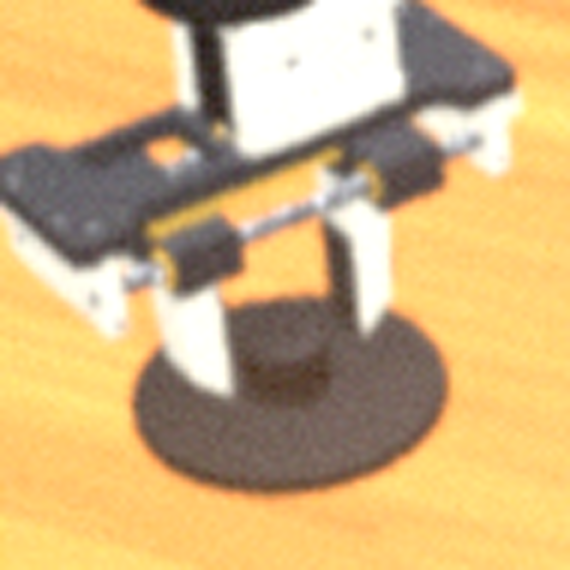

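View pics/wrist4.png

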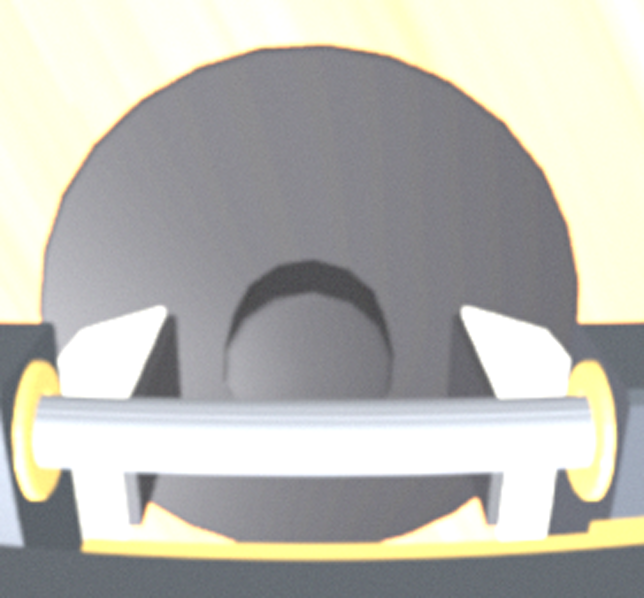

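The fingers now straddle the knob, with the tips about 10 mm above the disc. I'll go down 7 mm more and close.

```bash
python3 -m creep '[[[0,0,-0.4,0,0,0,0.2],[0,0,-0.7,0,0,0,0.2],[0,0,-0.7,0,0,0,0.2]]]'; python3 -m creep '[[[0,0,0,0,0,0,-0.8],[0,0,0,0,0,0,-0.8],[0,0,0,0,0,0,-0.8],[0,0,0,0,0,0,-0.8],[0,0,0,0,0,0,-0.8]]]' 40;  python3 -m creep '[[[0,0,0,0,0,0,-0.8],[0,0,0,0,0,0,-0.8]]]'
```

```text
clock: 3.7
position: [0.4776, -0.2724, 0.0047]
ee_rot: [-2.684, -1.632, 0.0]
force: [-0.8, 0.4, 0.6]
width: 0.605
clock: 4.2
position: [0.4777, -0.2724, 0.0051]
ee_rot: [-2.684, -1.632, 0.0]
force: [-0.8, 0.3, 2.6]
width: 0.355
clock: 4.4
position: [0.4777, -0.2724, 0.0051]
ee_rot: [-2.684, -1.632, 0.0]
force: [-1.6, 0.1, 3.6]
width: 0.356
```

```bash
python3 -m creep '[[[0,0,2,0,0,0,-0.8],[0,0,5.5,0,0,0,-0.8],[0,0,9.5,0,0,0,-0.8],[0,0,13,0,0,0,-0.8],[0,0,15,0,0,0,-0.8]]]'; python3 -m creep '[[[1,4,0,0,0,8,-0.8],[2.2,8,0,0,0,16,-0.8],[3.4,12,0,0,0,24,-0.8],[4.6,16,0,0,0,32,-0.8],[5.8,20,0,0,0,40,-0.8]]]'; python3 -m creep '[[[1,3,0,0,0,5,-0.8],[2,6,0,0,0,10,-0.8],[3.03,9.6,0,0,0,14.5,-0.8],[3.03,9.6,0,0,0,14.5,-0.8],[3.03,9.6,0,0,0,14.5,-0.8]]]'
python3 - <<'E'
from h import *
np.save('T5.npy',toolT())
im=arm.get_image('wrist')[:,:,::-1]; im=np.clip(im.astype(int)*2,0,255).astype(np.uint8); cv2.imwrite('pics/w5.png',im)
for n in('scene','side'):
    im=arm.get_image(n)[:,:,::-1];cv2.imwrite(f'pics/{n}5.png',im)
    a=im[130:290,260:430] if n=='scene' else im[120:300,260:450]
    cv2.imwrite(f'pics/{n}5z.png',cv2.resize(a,None,fx=3.3,fy=3.3,interpolation=cv2.INTER_CUBIC))
E
```

```text
clock: 4.9
position: [0.479, -0.2729, 0.1579]
ee_rot: [2.682, 1.631, 0.003]
force: [0.5, -0.3, -1.9]
width: 0.356
clock: 5.4
position: [0.5361, -0.0709, 0.155]
ee_rot: [1.957, 2.457, 0.0]
force: [1.0, -1.2, -1.8]
width: 0.358
clock: 5.9
position: [0.566, 0.0245, 0.1546]
ee_rot: [-1.636, -2.681, 0.0]
force: [0.2, -0.9, -1.6]
width: 0.357
```

View pics/w5.png

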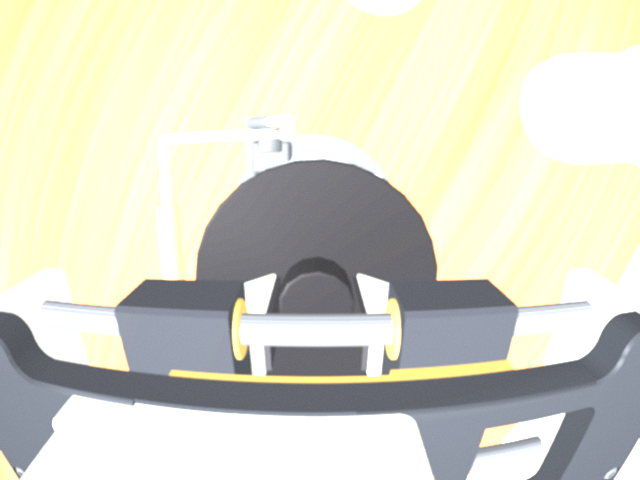

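View pics/scene5z.png

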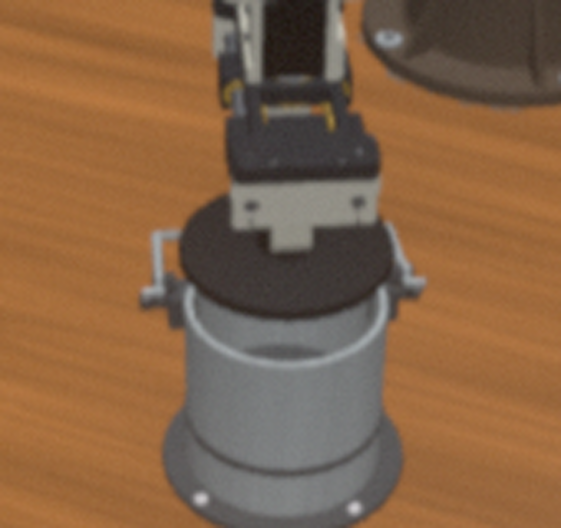

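View pics/side5z.png

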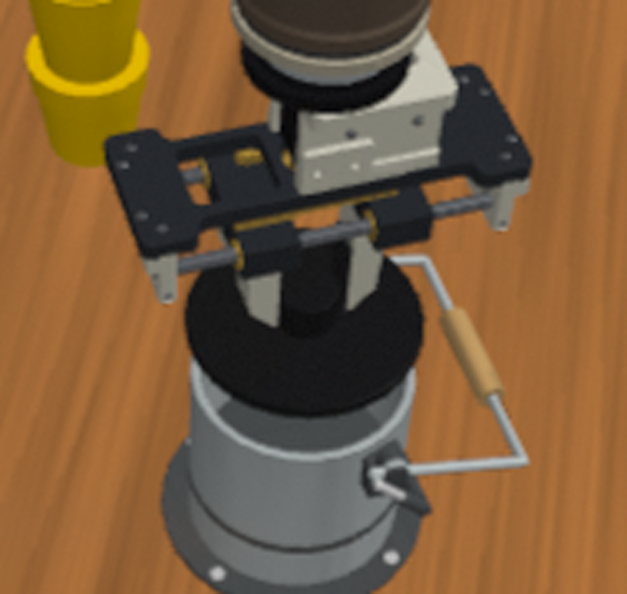

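The lid is held level over the mouth: disc centre is about (305,325) in the side zoom and (288,255) in the scene zoom. I'll compare its centre with the rim's centre, camera by camera.

Run:
```python
from h import *
S=lambda p:(np.array(p,float)+.5)/3.3-.5+[260,130]
D=lambda p:(np.array(p,float)+.5)/3.3-.5+[260,120]
from scipy.optimize import least_squares
def fit(n,pts,z): # known radius .062
    P=plane(n,pts,z)[:,:2]
    r=least_squares(lambda c:np.linalg.norm(P-c,axis=1)-.062,P.mean(0)); return r.x,(r.fun*1e3).round(1)
for n,f in (('scene',S),('side',D)):
    im=cv2.imread(f'pics/{n}5.png')
    if n=='scene': side=f([(180,250),(395,255)]);bot=f([(287,319),(230,308),(345,305)])
    else: side=f([(186,320),(425,325)]);bot=f([(303,413),(230,385),(385,383)])
    # lateral extremes & lower edge = bottom edge of disc
    for h in (.1496,):
        print(n,'sides@mid + bottom@low', fit(n,np.vstack([side,bot]),.012+h))
# wrist: disc centre relative to TCP
T=np.load('T5.npy')
P=plane('wrist',[(197,275),(436,275),(317,160),(232,190),(402,190)],.018+.1496,T); print(circ(P),T[:3,3])
```

```text
scene sides@mid + bottom@low (array([0.56630752, 0.02275407]), array([-1.2,  0.2,  1.3,  0.6, -2.1]))
side sides@mid + bottom@low (array([0.56642609, 0.01687111]), array([-0.6,  0.4,  2.5, -1. , -2.3]))
(array([0.56628999, 0.0257164 ]), np.float64(0.0601627341162558)) [0.56603994 0.02450548 0.15462397]
```

The lid agrees with the mouth to about 1–2 mm. I'm lowering it while watching force.

```bash
python3 -m creep '[[[0,0,-0.8,0,0,0,-0.8],[0,0,-1.6,0,0,0,-0.8],[0,0,-2.2,0,0,0,-0.8],[0,0,-2.5,0,0,0,-0.8],[0,0,-2.8,0,0,0,-0.8]]]'; python3 -m creep '[[[0,0,-0.2,0,0,0,-0.8],[0,0,-0.4,0,0,0,-0.8],[0,0,-0.6,0,0,0,-0.8],[0,0,-0.6,0,0,0,-0.8]]]'
python3 - <<'E'
from h import *
print(arm.observe()['force'])
for n in('scene','side'):
    im=arm.get_image(n)[:,:,::-1];cv2.imwrite(f'pics/{n}6.png',im)
    a=im[130:290,260:430] if n=='scene' else im[120:300,260:450]
    cv2.imwrite(f'pics/{n}6z.png',cv2.resize(a,None,fx=3.3,fy=3.3,interpolation=cv2.INTER_CUBIC))
E
```

```text
clock: 6.55
position: [0.566, 0.0235, 0.1266]
ee_rot: [-1.639, -2.68, 0.0]
force: [-0.7, -0.7, -2.0]
width: 0.356
clock: 6.95
position: [0.5661, 0.0235, 0.1209]
ee_rot: [-1.639, -2.68, 0.0]
force: [-0.5, -0.8, -2.2]
width: 0.364
[-0.4982595  -0.83505909 -2.15265406]
```

View pics/scene6z.png

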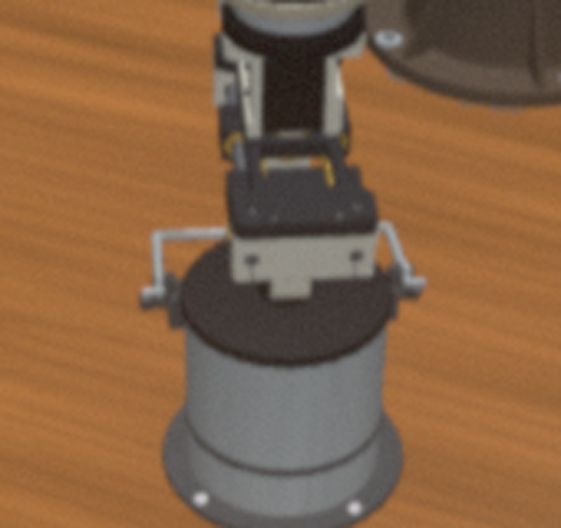

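View pics/side6z.png

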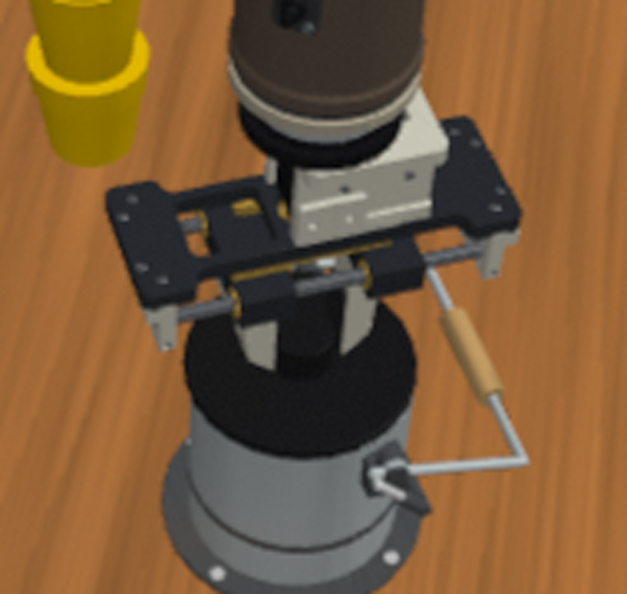

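The lid sits within 1–2 mm of the rim and its weight is still on the gripper (-2 N). I'll lower a little more until the contact force appears.

```bash
python3 -m creep '[[[0,0,-0.15,0,0,0,-0.8],[0,0,-0.15,0,0,0,-0.8]]]';python3 -m creep '[[[0,0,-0.15,0,0,0,-0.8],[0,0,-0.15,0,0,0,-0.8]]]'
```

```text
clock: 7.25
position: [0.5665, 0.0237, 0.1202]
ee_rot: [1.638, 2.68, 0.001]
force: [-0.6, -0.4, 4.2]
width: 0.357
clock: 7.45
position: [0.5665, 0.0236, 0.12]
ee_rot: [1.638, 2.679, 0.0]
force: [-7.5, -1.7, 18.3]
width: 0.357
```

Contact came exactly at the predicted seated height (0.120). I'll relax, release, and rise.

```bash
python3 -m creep '[[[0,0,0.2,0,0,0,-0.8],[0,0,0.2,0,0,0,0.1],[0,0,0.2,0,0,0,0.1],[0,0,0.2,0,0,0,0.1],[0,0,0.2,0,0,0,0.1]]]';python3 -m creep '[[[0,0,2,0,0,0,0.1],[0,0,5,0,0,0,0.1],[0,0,9,0,0,0,0],[-4,-2,10,0,0,0,-0.2],[-8.2,-4.2,10,0,0,0,-0.4]]]'
python3 - <<'E'
from h import *
o=arm.observe();print(o['force'],o['width']); T=toolT();np.save('T7.npy',T)
im=arm.get_image('wrist')[:,:,::-1]; im=np.clip(im.astype(int)*2,0,255).astype(np.uint8); cv2.imwrite('pics/w7.png',im)
for n in('scene','side'):
    im=arm.get_image(n)[:,:,::-1];cv2.imwrite(f'pics/{n}7.png',im)
    a=im[150:290,280:420] if n=='scene' else im[160:310,290:440]
    a=np.clip(a.astype(int)*1.5,0,255).astype(np.uint8)
    cv2.imwrite(f'pics/{n}7z.png',cv2.resize(a,None,fx=4,fy=4,interpolation=cv2.INTER_CUBIC))
E
```

```text
clock: 7.95
position: [0.5662, 0.0235, 0.1199]
ee_rot: [-1.639, -2.68, 0.0]
force: [-0.2, 0.2, -1.3]
width: 0.548
clock: 8.45
position: [0.4852, -0.0176, 0.2218]
ee_rot: [1.635, 2.679, 0.005]
force: [-0.3, -0.8, -0.2]
width: 0.376
[-0.28148057 -0.82755665 -0.2368321 ] 0.37582832096727636
```

View pics/scene7z.png

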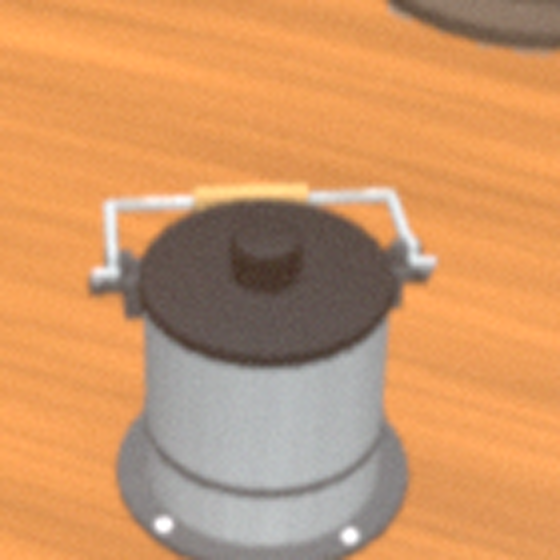

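View pics/side7z.png

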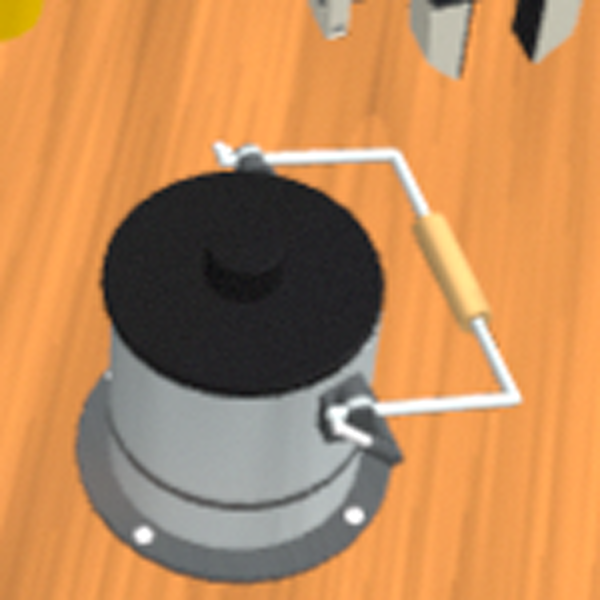

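View pics/w7.png

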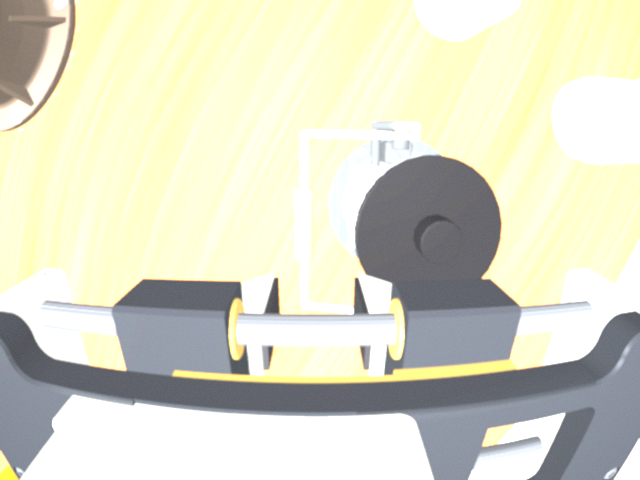

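The lid is seated flat with an even ring on the rim, and the bail hangs open on the robot's side. The wrist view shows the roller at (302,226). I'll check the roller position once more and then go to a tilted (30°) pre-grasp.

```bash
python3 - <<'E'
from h import *
T=np.load('T7.npy'); print('wrist roller',plane('wrist',[(302,225)],.102,T))
S=lambda p:(np.array(p,float)+.5)/4-.5+[280,150]
D=lambda p:(np.array(p,float)+.5)/4-.5+[290,160]
print('tri',tri('scene',S((251,196)),'side',D((452,270))))
# lid knob top / tilt check
print('knob top',tri('scene',S((266,233)),'side',D((246,245))))
E
python3 -m creep '[[[-1,-0.5,-1,3.4,-6.7,0,-0.35],[-1.5,-0.8,-2,6.8,-13.4,0,-0.35],[-2.2,-1.1,-4,10.3,-20,0,-0.35],[-3.1,-1.6,-6,13.7,-26.7,0,-0.35],[-3.1,-1.6,-7.5,13.7,-26.7,0,-0.35]]]';python3 -m creep '[[[0,0,0,0,0,0,-0.35],[0,0,0,0,0,0,-0.35]]]'
```

```text
wrist roller [[ 0.47630312 -0.02396456  0.102     ]]
tri (array([ 0.47623588, -0.02154712,  0.1032576 ]), np.float64(0.0003481334875368541))
knob top (array([0.5660398 , 0.0229588 , 0.15413512]), np.float64(0.0017066570866719696))
clock: 9.1
position: [0.4587, -0.025, 0.1582]
ee_rot: [1.463, 2.424, 0.628]
force: [1.4, 0.4, 0.4]
width: 0.325
clock: 9.3
position: [0.4586, -0.0243, 0.1581]
ee_rot: [1.468, 2.428, 0.628]
force: [-0.3, -0.4, 0.2]
width: 0.321
```

```bash
cat >> h.py <<'E'
C=np.array([.8902,.4555,0]);Y=np.array([-.4555,.8902,0])
def goal(tilt,roller,tipbeyond=.010,back=0.):
    zt=np.sin(np.radians(tilt))*C+np.array([0,0,-np.cos(np.radians(tilt))])
    p=np.asarray(roller)+(.0185+tipbeyond-back)*zt
    T=toolT(); yj=np.cos(np.radians(tilt))*C+np.array([0,0,np.sin(np.radians(tilt))])
    if T[:3,1]@yj<0: yj=-yj
    Rg=np.c_[np.cross(yj,zt),yj,zt]; dR=R.from_matrix(Rg@T[:3,:3].T).as_rotvec(degrees=True)
    return p,(p-T[:3,3])*100,dR
E
python3 - <<'E'
from h import *
T=toolT();print('joints',arm.observe()['joints'].round(3)); print('tilt',np.degrees(np.arccos(-T[2,2])),T[:3,:3].round(3))
for b in (.08,0): print([x.round(3) for x in goal(30,[.4765,-.022,.1025],back=b)])
E
```

```text
joints [ 0.879  0.127 -0.706  2.322 -0.622  0.412  1.21 ]
tilt 28.33581362208549 [[-0.469  0.782  0.411]
 [ 0.883  0.404  0.238]
 [ 0.02   0.474 -0.88 ]]
[array([ 0.454, -0.034,  0.147]), array([-0.498, -0.941, -1.099]), array([-0.241, -2.027, -0.878])]
[array([ 0.489, -0.016,  0.078]), array([ 3.063,  0.881, -8.027]), array([-0.241, -2.027, -0.878])]
```

```bash
python3 -m creep '[[[-0.3,-0.5,-0.6,-0.1,-1,-0.4,-0.35],[-0.5,-0.9,-1.1,-0.2,-2,-0.9,-0.35],[-0.5,-0.9,-1.1,-0.2,-2,-0.9,-0.35]]]'
python3 - <<'E'
from h import *
T=toolT();print('joints',arm.observe()['joints'].round(3)); print('tilt',np.degrees(np.arccos(-T[2,2])))
for b in (.08,0): print([x.round(3) for x in goal(30,[.4765,-.022,.1025],back=b)])
E
```

```text
clock: 9.6
position: [0.4539, -0.0326, 0.1474]
ee_rot: [1.457, 2.388, 0.641]
force: [0.1, -0.2, -0.0]
width: 0.323
joints [ 0.952  0.144 -0.757  2.371 -0.748  0.339  1.366]
tilt 30.066976913169896
[array([ 0.454, -0.034,  0.147]), array([-0.037, -0.112, -0.028]), array([-0.014,  0.068, -0.111])]
[array([ 0.489, -0.016,  0.078]), array([ 3.524,  1.71 , -6.956]), array([-0.014,  0.068, -0.111])]
```

Reached. I'll go 5 cm in and then look.

```bash
python3 -m creep '[[[0.7,0.35,-1.4,0,0,0,-0.35],[1.4,0.7,-2.8,0,0,0,-0.35],[2.1,1.05,-4.2,0,0,0,-0.35],[2.1,1.05,-4.2,0,0,0,-0.35]]]'
cat > look.py <<'E'
from h import *
import sys
k=sys.argv[1]
o=arm.observe();T=toolT();np.save(f'T{k}.npy',T);print(o['position'].round(4),'F',o['force'].round(1),'w',round(o['width'],3),'tilt',np.degrees(np.arccos(-T[2,2])).round(1),'j',o['joints'].round(2),o['clock'])
for n in('scene','side'):
    im=arm.get_image(n)[:,:,::-1];cv2.imwrite(f'pics/{n}{k}.png',im)
    a=im[130:280,270:420] if n=='scene' else im[130:300,290:460]
    a=np.clip(a.astype(int)*1.5,0,255).astype(np.uint8)
    cv2.imwrite(f'pics/{n}{k}z.png',cv2.resize(a,None,fx=4 if n=='scene' else 3.5,fy=4 if n=='scene' else 3.5,interpolation=cv2.INTER_CUBIC))
E
python3 look.py 8
```

```text
clock: 10.0
position: [0.4759, -0.0209, 0.105]
ee_rot: [1.456, 2.39, 0.644]
force: [0.6, -0.3, -0.5]
width: 0.319
[ 0.4759 -0.0209  0.105 ] F [ 0.6 -0.3 -0.5] w 0.319 tilt 30.1 j [ 0.86  0.28 -0.77  2.39 -0.75  0.15  1.35] 10.0
```

View pics/side8z.png

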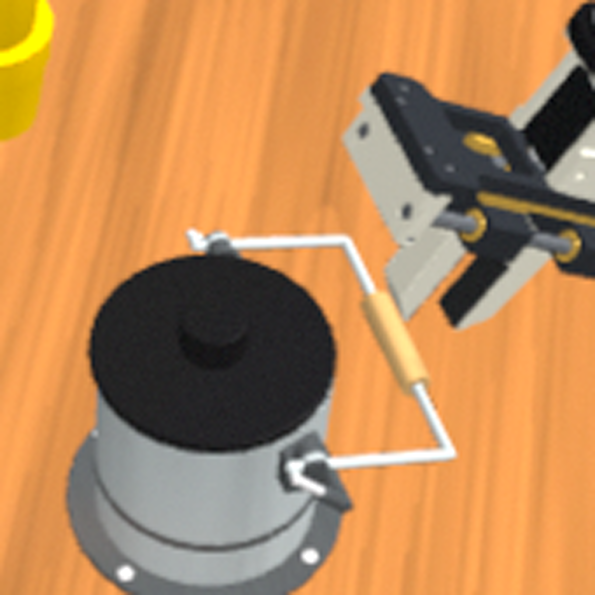

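View pics/scene8z.png

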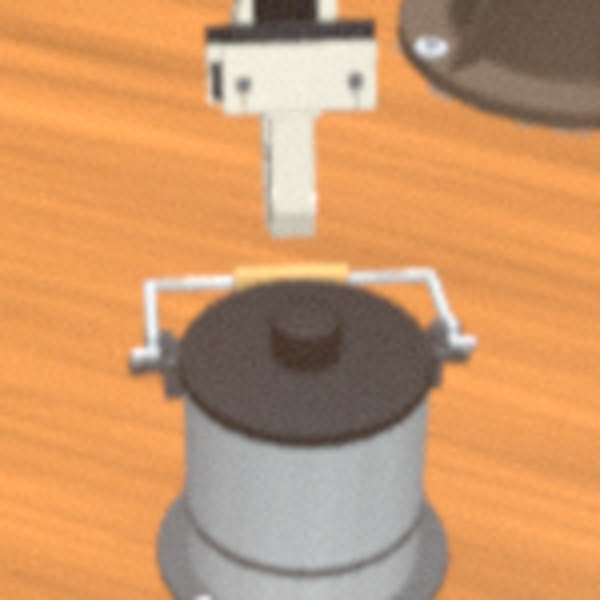

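The roller sits below and ahead of the fingers: side zoom tips (405–458,318), roller (398,340). Joint 6 is at 0.15, near its 0.12 limit, so I'll cut the tilt to 15°. That still clears the knob and lid by my geometry.

Run:
```python
from h import *
for b in (.05,0.03,0): print([x.round(3) for x in goal(15,[.4760,-.022,.1025],back=b)])
```

```text
[array([ 0.471, -0.025,  0.123]), array([-0.401, -0.291,  1.763]), array([-6.898, 13.433, -0.182])]
[array([ 0.476, -0.022,  0.104]), array([ 0.059, -0.055, -0.169]), array([-6.898, 13.433, -0.182])]
[array([ 0.483, -0.019,  0.075]), array([ 0.751,  0.299, -3.067]), array([-6.898, 13.433, -0.182])]
```

```bash
python3 -m creep '[[[-0.4,-0.3,1.8,0,0,0,-0.4],[-0.4,-0.3,1.8,-3.5,6.7,-0.1,-0.4],[-0.4,-0.3,1.8,-6.9,13.4,-0.2,-0.4],[-0.4,-0.3,1.8,-6.9,13.4,-0.2,-0.4],[0,-0.1,0,-6.9,13.4,-0.2,-0.4]]]'; python3 look.py 9;python3 - <<'E'
from h import *
for b in (0.03,0): print([x.round(3) for x in goal(15,[.4760,-.022,.1025],back=b)])
E
```

```text
clock: 10.6
position: [0.4742, -0.0247, 0.1093]
ee_rot: [1.558, 2.538, 0.348]
force: [-0.0, 0.2, -0.6]
width: 0.302
[ 0.4742 -0.0247  0.1093] F [-0.   0.2 -0.6] w 0.302 tilt 15.6 j [ 0.26  0.22 -0.24  2.24 -0.18  0.46  0.65] 10.6
[array([ 0.476, -0.022,  0.104]), array([-0.033, -0.214, -0.43 ]), array([-0.328,  0.639, -0.322])]
[array([ 0.483, -0.019,  0.075]), array([ 0.658,  0.14 , -3.328]), array([-0.328,  0.639, -0.322])]
```

View pics/side9z.png

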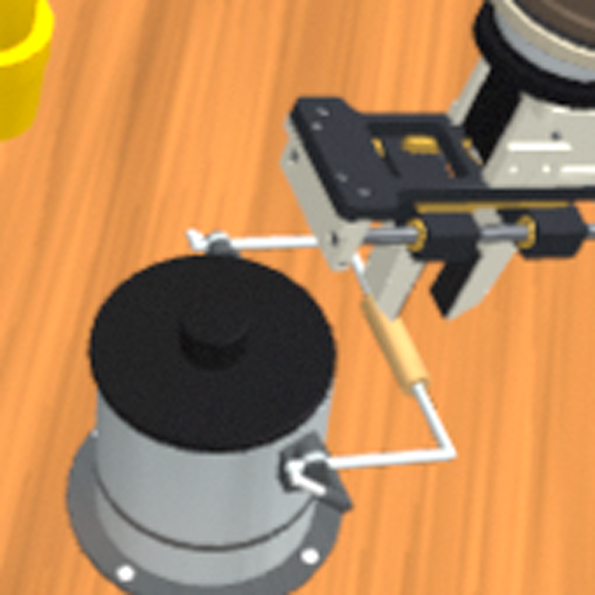

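View pics/scene9z.png

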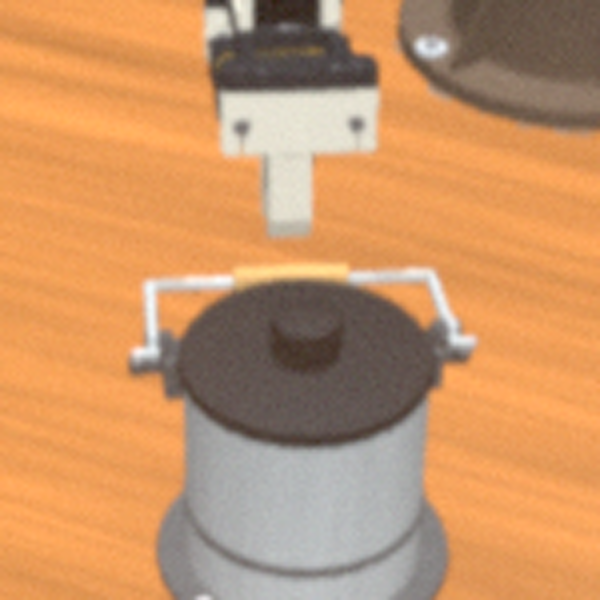

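```bash
python3 -m creep '[[[0.3,0.1,-1.2,-0.3,0.6,-0.3,-0.4],[0.5,0.15,-2.2,-0.3,0.6,-0.3,-0.4],[0.5,0.15,-2.2,-0.3,0.6,-0.3,-0.4]]]'; python3 look.py 10;python3 - <<'E'
from h import *
for b in (0,): print([x.round(3) for x in goal(15,[.4760,-.022,.1025],back=b)])
E
```

```text
clock: 11.0
position: [0.4771, -0.0216, 0.0839]
ee_rot: [1.568, 2.546, 0.339]
force: [-0.2, -0.1, 0.3]
width: 0.299
[ 0.4771 -0.0216  0.0839] F [-0.2 -0.1  0.3] w 0.299 tilt 15.0 j [ 0.24  0.27 -0.23  2.25 -0.16  0.4   0.63] 11.0
[array([ 0.483, -0.019,  0.075]), array([ 0.51 ,  0.33 , -0.962]), array([-0.226, -0.098,  0.354])]
```

View pics/side10z.png

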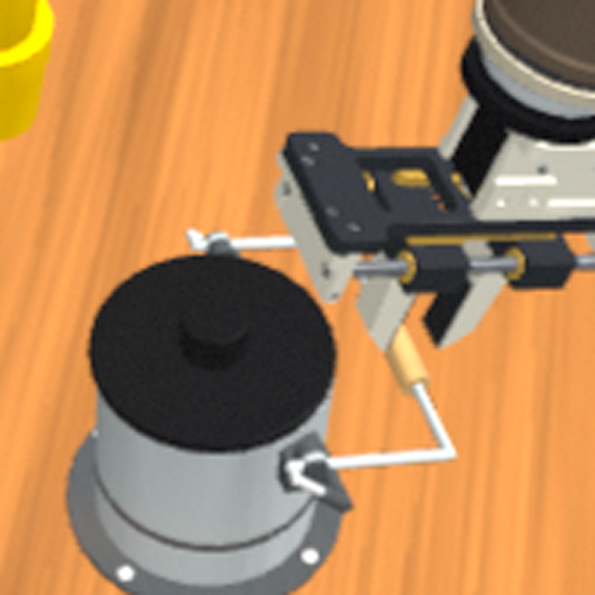

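View pics/scene10z.png

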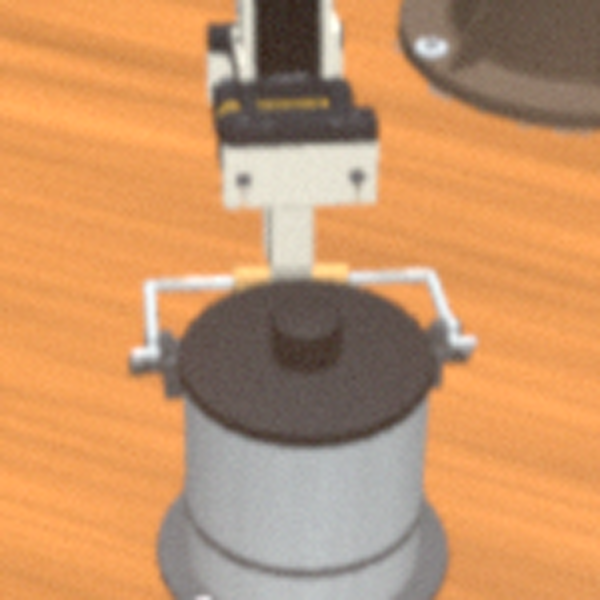

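The fingers straddle the roller: the side view shows the can-side finger in front of it, and the scene view shows it centred. I'll do the last centimetre, then pinch.

```bash
python3 -m creep '[[[0.2,0.1,-0.5,0,0,0,-0.4],[0.4,0.25,-1,0,0,0,-0.4],[0.4,0.25,-1,0,0,0,-0.4]]]'; python3 -m creep '[[[0,0,0,0,0,0,-1],[0,0,0,0,0,0,-1],[0,0,0,0,0,0,-1],[0,0,0,0,0,0,-1]]]' 40; python3 look.py 11
```

```text
clock: 11.4
position: [0.4821, -0.0185, 0.074]
ee_rot: [1.566, 2.546, 0.338]
force: [0.1, -0.1, 0.0]
width: 0.301
clock: 11.8
position: [0.4831, -0.0182, 0.0751]
ee_rot: [1.564, 2.545, 0.34]
force: [4.2, 3.0, -1.6]
width: 0.165
[ 0.4831 -0.0182  0.0751] F [ 4.2  3.  -1.6] w 0.165 tilt 15.1 j [ 0.22  0.29 -0.23  2.25 -0.16  0.38  0.62] 11.8
```

View pics/side11z.png

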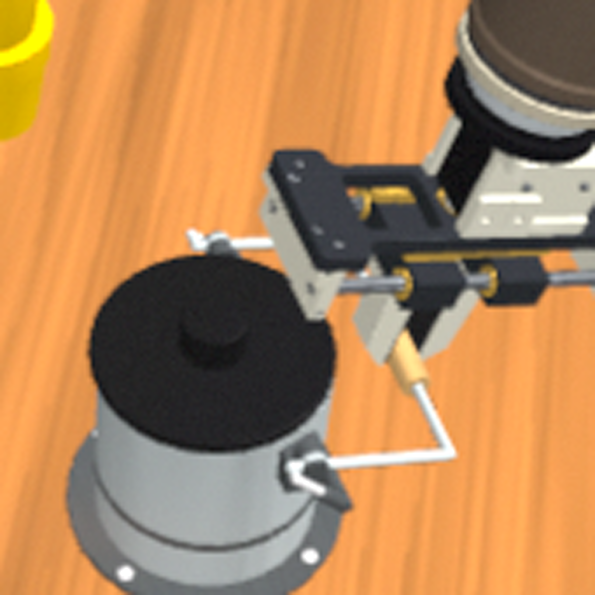

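View pics/scene11z.png

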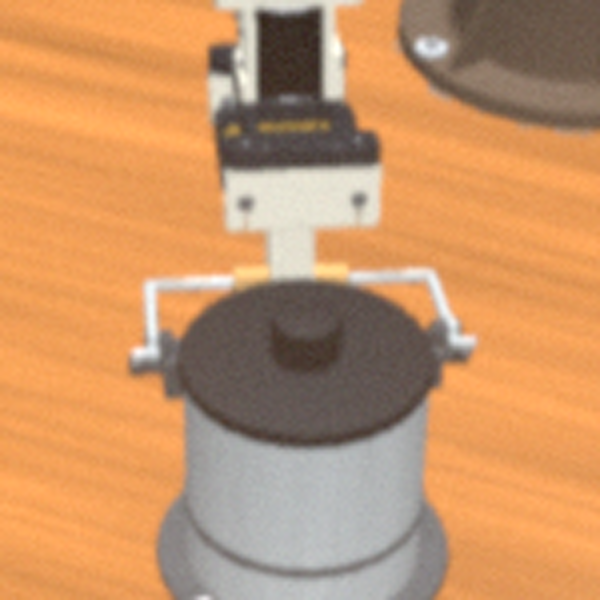

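The width of 0.165 (15 mm) confirms the roller is pinched. I'll start swinging it along the arc.

```bash
python3 -m creep '[[[-0.1,-0.05,0.55,0,0,0,-1],[-0.2,-0.1,1.2,0,0,0,-1],[-0.2,-0.1,1.9,0,0,0,-1],[-0.2,-0.1,2.55,0,0,0,-1],[-0.1,-0.05,3.2,0,0,0,-1]]]' 45; python3 look.py 12
```

```text
clock: 12.4
position: [0.482, -0.0187, 0.107]
ee_rot: [1.565, 2.545, 0.34]
force: [7.5, 2.8, -7.7]
width: 0.16
[ 0.482  -0.0187  0.107 ] F [ 7.5  2.8 -7.7] w 0.16 tilt 15.1 j [ 0.23  0.23 -0.23  2.22 -0.16  0.47  0.61] 12.4
```

View pics/side12z.png

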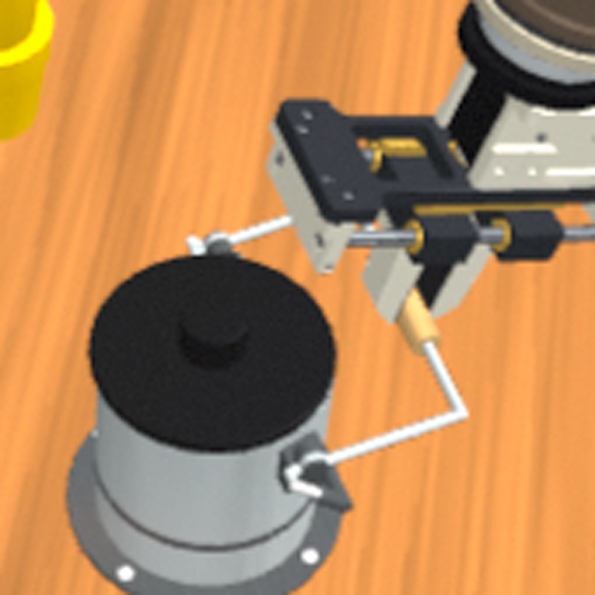

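The bail is following, with a low force of about 11 N. Continuing.

```bash
python3 -m creep '[[[0.2,0.1,0.65,0,0,0,-1],[0.4,0.2,1.3,0,0,0,-1],[0.6,0.3,1.9,0,0,0,-1],[0.9,0.45,2.5,0,0,0,-1],[1.2,0.6,3.05,0,0,0,-1]]]'; python3 -m creep '[[[0.3,0.15,0.5,-0.5,0.9,0,-1],[0.7,0.35,1,-0.9,1.8,0,-1],[1.05,0.55,1.45,-1.4,2.7,0,-1],[1.5,0.75,1.85,-1.8,3.6,0,-1],[1.95,1,2.15,-2.3,4.5,0,-1]]]'; python3 look.py 13
```

```text
clock: 13.0
position: [0.4927, -0.0132, 0.1368]
ee_rot: [1.567, 2.546, 0.337]
force: [6.7, 1.2, -13.3]
width: 0.161
clock: 13.5
position: [0.5101, -0.0043, 0.1574]
ee_rot: [1.599, 2.596, 0.222]
force: [-5.2, -4.2, -3.1]
width: 0.159
[ 0.5101 -0.0043  0.1574] F [-5.2 -4.2 -3.1] w 0.159 tilt 9.6 j [ 0.12  0.23 -0.19  2.03 -0.04  0.74  0.43] 13.5
```

View pics/side13z.png

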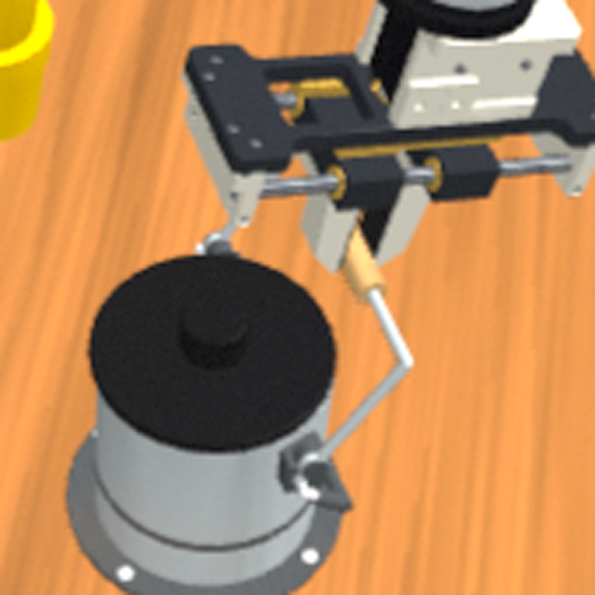

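```bash
python3 -m creep '[[[0.5,0.25,0.3,-0.5,0.9,0,-1],[1,0.5,0.55,-0.9,1.8,0,-1],[1.5,0.75,0.75,-1.4,2.7,0,-1],[2.05,1.05,0.9,-1.8,3.6,0,-1],[2.55,1.3,0.95,-2.3,4.5,0,-1]]]'; python3 -m creep '[[[0.55,0.3,0.05,-0.5,0.9,0,-1],[1.1,0.55,0,-0.9,1.8,0,-1],[1.65,0.85,-0.1,-1.4,2.7,0,-1],[2.15,1.1,-0.25,-1.8,3.6,0,-1],[2.7,1.35,-0.45,-2.3,4.5,0,-1]]]'; python3 look.py 14
```

```text
clock: 14.1
position: [0.5364, 0.0089, 0.1683]
ee_rot: [1.626, 2.639, 0.11]
force: [-6.7, -1.6, 7.9]
width: 0.159
clock: 14.6
position: [0.5651, 0.0234, 0.1644]
ee_rot: [-1.645, -2.672, 0.002]
force: [-2.7, 0.9, 3.9]
width: 0.161
[0.5651 0.0234 0.1644] F [-2.7  0.9  3.9] w 0.161 tilt 0.2 j [-0.02  0.39 -0.16  1.76  0.07  1.01  0.27] 14.6
```

View pics/side14z.png

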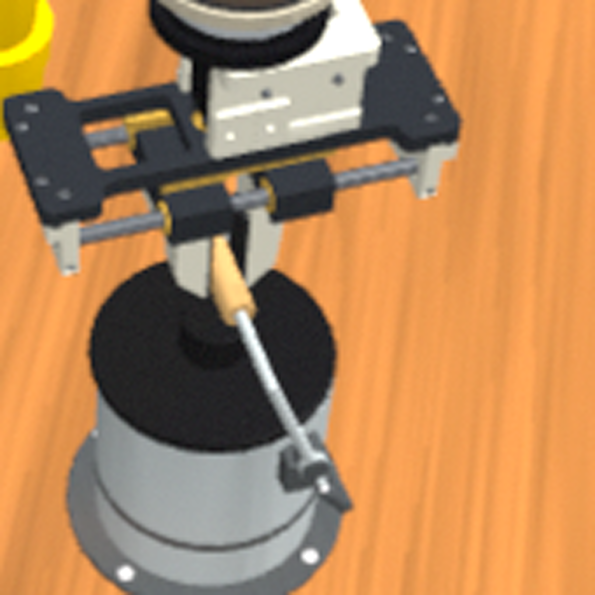

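View pics/scene14z.png

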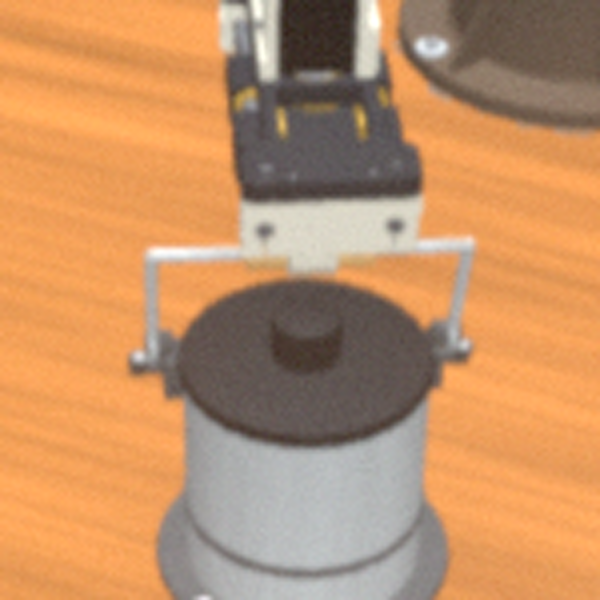

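Upright and following. Next is past centre to 135°.

```bash
python3 -m creep '[[[0.55,0.3,-0.25,0,0,0,-1],[1.05,0.55,-0.55,0,0,0,-1],[1.55,0.8,-0.9,0,0,0,-1],[2.05,1.05,-1.3,0,0,0,-1],[2.45,1.25,-1.75,0,0,0,-1]]]'; python3 look.py 15
```

```text
clock: 15.2
position: [0.5908, 0.0365, 0.1459]
ee_rot: [-1.645, -2.674, -0.001]
force: [4.0, 2.8, 2.8]
width: 0.164
[0.5908 0.0365 0.1459] F [4.  2.8 2.8] w 0.164 tilt 0.1 j [-0.04  0.44 -0.15  1.72  0.08  0.99  0.25] 15.2
```

View pics/side15z.png

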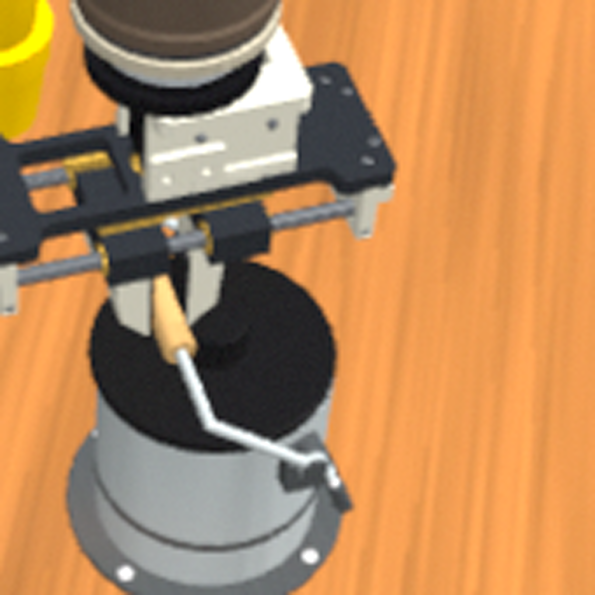

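View pics/scene15z.png

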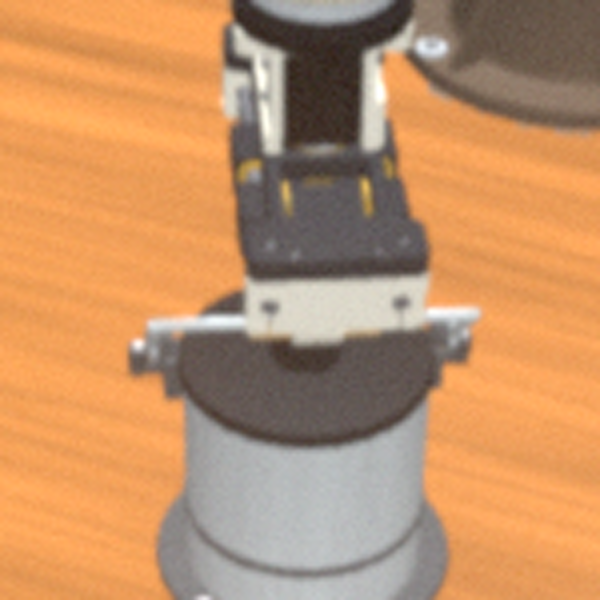

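The bail is past centre, since the force on the tool now pulls towards the closed side. I'm releasing and letting it snap.

```bash
python3 -m creep '[[[0,0,0,0,0,0,0.7],[0,0,0,0,0,0,0.7],[0,0,0,0,0,0,0.7],[0,0,0,0,0,0,0.7],[0,0,0,0,0,0,0.7]]]'; python3 -m creep '[[[0,0,0.5,0,0,0,0.7],[0,0,1,0,0,0,0.7],[0,0,2,0,0,0,0.7],[0,0,4,0,0,0,0.7],[0,0,7,0,0,0,0.7]]]'; python3 -m creep '[[[-4,-2,3,0,0,0,0.7],[-8,-4,4,0,0,0,0.7],[-12,-6,5,0,0,0,0.7],[-12,-6,5,0,0,0,0.7],[-12,-6,5,0,0,0,0.7]]]'; python3 look.py 16
```

```text
clock: 15.8
position: [0.5889, 0.0354, 0.1457]
ee_rot: [-1.645, -2.672, 0.003]
force: [-0.2, -0.0, 0.2]
width: 0.547
clock: 16.3
position: [0.5887, 0.0357, 0.2163]
ee_rot: [-1.644, -2.671, 0.004]
force: [0.6, -0.4, 0.6]
width: 0.849
clock: 16.8
position: [0.4697, -0.0245, 0.2676]
ee_rot: [-1.648, -2.674, -0.001]
force: [1.3, 1.7, 0.2]
width: 0.852
[ 0.4697 -0.0245  0.2676] F [1.3 1.7 0.2] w 0.852 tilt 0.1 j [ 0.07  0.14 -0.15  1.82  0.02  1.18  0.38] 16.8
```

View pics/side16z.png

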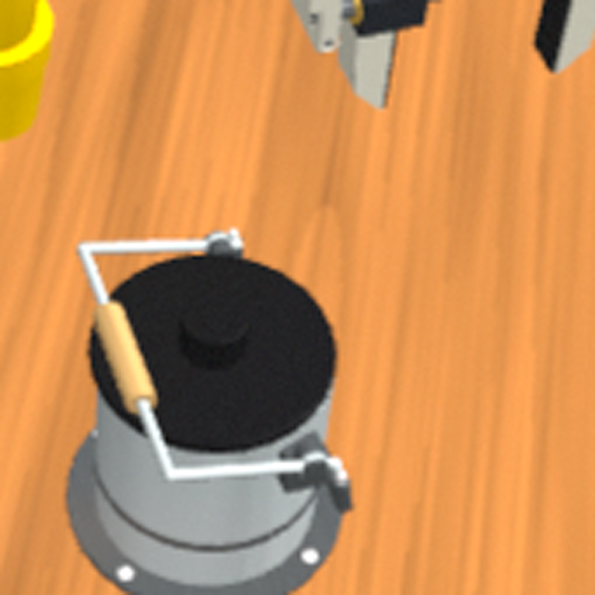

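View pics/scene16.png

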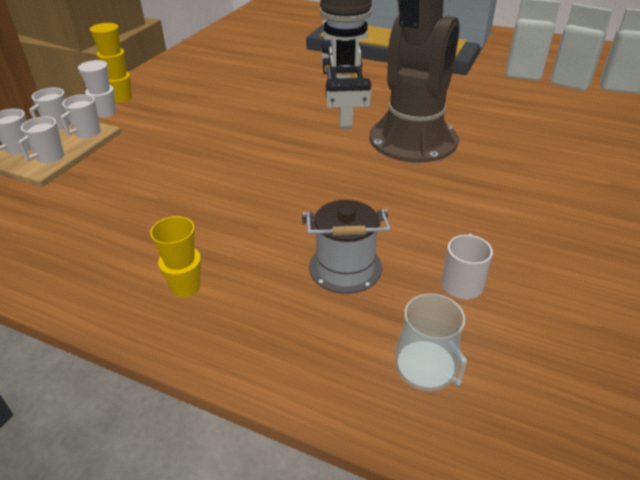

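View pics/scene16z.png

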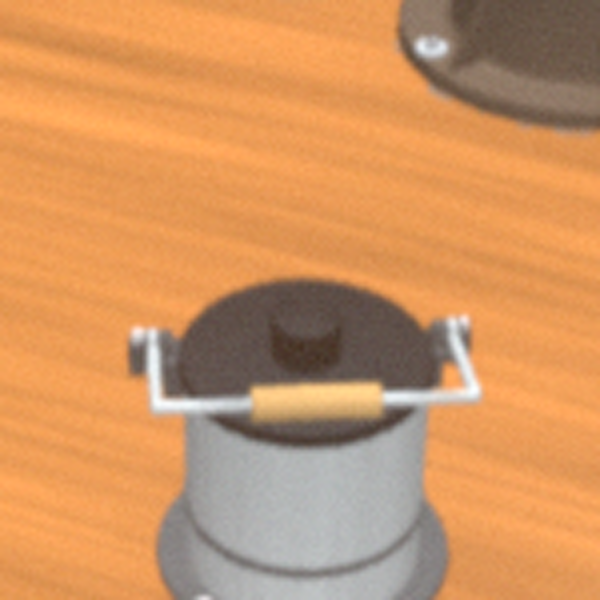

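The bail lies over the lid with the roller on the disc: scene (349,230), side zoom (127,355). Bystanders haven't moved. I'll wait 0.5 s and check the roller's resting height.

```bash
python3 -m creep '[[[0,0,0,0,0,0,0.7],[0,0,0,0,0,0,0.7],[0,0,0,0,0,0,0.7],[0,0,0,0,0,0,0.7],[0,0,0,0,0,0,0.7]]]'; python3 look.py 17
python3 - <<'E'
from h import *
def cen(n,k,roi):
    im=cv2.imread(f'pics/{n}{k}.png');x,y,w,h=roi; hsv=cv2.cvtColor(im,cv2.COLOR_BGR2HSV)[y:y+h,x:x+w]
    m=cv2.inRange(hsv,(10,60,150),(30,200,255)) if n=='scene' else cv2.inRange(hsv,(12,60,130),(30,190,255))
    c=max(cv2.findContours(m,0,2)[0],key=cv2.contourArea);M=cv2.moments(c);return np.array([M['m10']/M['m00']+x,M['m01']/M['m00']+y]),cv2.boundingRect(c)
for k in (16,17):
    a,ba=cen('scene',k,(328,220,44,18));b,bb=cen('side',k,(314,212,24,38))
    print(k,a,ba,b,bb,tri('scene',a,'side',b))
m=np.array([.566,.0237,0]); print('expected',m+C*.048+[0,0,.1414])
for n in('scene','side'):
    d=cv2.absdiff(cv2.imread(f'pics/{n}0.png'),cv2.imread(f'pics/{n}17.png')).max(2)
    for nm,r in ({'mug':(440,230,55,70),'carafe':(392,290,80,100),'cups':(145,212,62,88)} if n=='scene' else {'mug':(325,338,90,78),'carafe':(175,292,90,96),'cups':(262,95,48,78)}).items():
        x,y,w,h=r; print(n,nm,(d[y:y+h,x:x+w]>40).sum())
E
```

```text
clock: 17.4
position: [0.4698, -0.024, 0.2659]
ee_rot: [-1.644, -2.673, 0.002]
force: [-0.4, 0.2, -0.5]
width: 0.853
[ 0.4698 -0.024   0.2659] F [-0.4  0.2 -0.5] w 0.853 tilt 0.2 j [ 0.07  0.14 -0.15  1.83  0.02  1.18  0.38] 17.4
16 [349.11533587 228.63878327] (5, 6, 33, 6) [324.12195122 228.5796748 ] (0, 0, 20, 33) (array([0.6098126 , 0.0451741 , 0.14598628]), np.float64(0.0033626622849521983))
17 [349.03076923 228.58461538] (5, 6, 33, 6) [324.15284553 228.56260163] (0, 0, 20, 33) (array([0.60976048, 0.04502872, 0.14596307]), np.float64(0.003234870426165223))
expected [0.6087296 0.045564  0.1414   ]
scene mug 0
scene carafe 0
scene cups 0
side mug 0
side carafe 0
side cups 0
```

View pics/side17z.png

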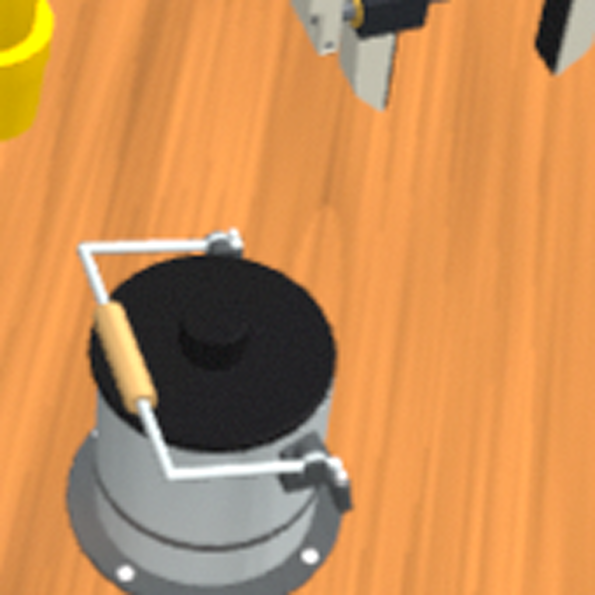

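Run:
```python
from h import *
print(tri('scene',(348.9,229.7),'side',(325.9,231.3)))
print('lid knob top', tri('scene',(270+306/4-.4,130+312/4-.4),'side',(290+213/3.5-.4,130+317/3.5-.4)))
```

```text
(array([0.60641915, 0.04418284, 0.13957668]), np.float64(0.001460590201746924))
lid knob top (array([0.56729003, 0.02328317, 0.15590229]), np.float64(0.0014263788898299273))
```

The roller rests at about z 0.140–0.146 (0.141 expected when clamped) and isn't moving. The knob top is at 0.156 (0.155 expected when seated). The gripper is clear, so I'm handing in.

```bash
python3 -c "
from cell import arm
print(arm.sign_off())"
```

```text
the job is handed in; nothing more can be done
None
```

The canister is closed: the lid sits flat in the mouth with the knob up, and the bail has snapped down onto it. I handed the job in at about 17.5 s.

**What I did:** I placed the lid in the mouth by its knob and released it at the predicted seated height. Then I pinched the bail's roller, swung it over to about 135° (its centre is near 120°), let go, and moved the arm clear.

**Last checks:**
- **Bail:** the roller did not move over the last half second. A hand-picked position put it at z ≈ 0.140 m and a colour mask gave 0.146 m, against 0.141 m expected when clamped. I trust the hand-picked value more, because the mask was cut off at its window edge.
- **Lid:** the knob top is at z ≈ 0.156 m and centred on the mouth, against 0.155 m expected when seated.
- **Bystanders:** the mug, carafe and cups show no change in either fixed camera.
- **Forces:** the highest reading was about 20 N at the wrist, while pressing the lid home.

**What disagreed or failed:**
- **Fingertips:** they end about 18 mm behind the reported TCP, not 17 mm ahead of it. My first close on the knob therefore shut on air above it. I corrected for this from the images.
- **Tilt:** the first roller approach, at 30°, ran joint 6 close to its limit (0.15 against 0.12), so I cut the tilt to 15°.

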